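Rehang the lid of a bench parts box on its hinge pin

TASK

The lid is off the blue steel parts box, and its loose hinge pin is parked in the knuckles on the box. Draw the pin right out and lay it down on a clear stretch of bench; then lower the lid gently and squarely onto the box, so that its knuckles drop in between those of the box, and let go of it. Take up the pin again and slide it through all the knuckles until its yellow knob stands against the hinge, leaving the other things on the bench where they are.

Things in the scene. Friction and masses are not known exactly. Their poses are not given: they have to be found in the camera images.
- parts_box: Blue steel box screwed to the bench, open on top: 120 (x) by 150 (y) by 75 mm high, walls 4 mm. Origin: centre of its underside. Its +x side carries the hinge; the hinge axis runs along the box's y at x = +74 mm, at rim height (75 mm above the bench).
- box_hinge (a point): Point on the box's hinge axis at y = 0 of the box; axes as the box. Three steel knuckles (20 mm outside diameter, bore 14 mm) are fixed to the box: y = +53 to +86, -19 to +19 and -75 to -53 mm from here.
- hinge_mouth (a point): Point on the hinge axis at the outer face of the box's +y end knuckle, the end where the pin goes in (along the box's -y) and comes out; 11 mm beyond the box's side wall, 5 mm beyond the edge of the lid when that is on. Axes as the box.
- lid_handle (a point): Centre of the grip of the black handle on the blue steel lid (0.45 kg): a flat-sided bar 92 mm long along the lid's y, 14 mm wide in x, 10 mm high. It is 35 mm above the underside of the lid's plate: 47 mm above the bench while the lid lies there, 110 mm when it is on the box, where this point is at x = +5, y = 0 mm of the box. Lid axes: x towards its hinge knuckles, z up.
- lid_plate (a point): Centre of the box opening on the underside of the lid's plate, 5 mm in -x from the handle; axes as the lid. The plate (128 by 162 mm, 4 mm thick) rests on the box's rim; a 12 mm skirt at its front and sides goes outside the box with 3 mm of play all round. In place its axes match the box's and it lies over the middle of the box, 75 mm above the bench.
- lid_hinge (a point): Middle of the lid's hinge axis, level with the underside of its plate, 69 mm in +x from the handle; axes as the lid. The lid has two steel knuckles, 26 mm long (20 mm outside diameter, bore 14 mm), centred at y = +36 and -36 mm; they drop into the 34 mm gaps between the box's knuckles. In place this point coincides with box_hinge.
- pin_mid (a point): Middle of the hinge pin, on its axis: a 10 mm steel rod 166 mm long (the last 12 mm tapers to a 4 mm tip) with a yellow knob; 200 mm and 130 g in all. x runs from the tip (-100 mm) to the knob's end (+100 mm). At the start it lies in the box's knuckles, knob at the +y end. Laid on the bench it rests on knob and rod, knob end 3 mm higher, and does not roll.
- pin_shoulder (a point): Face of the pin's knob on its axis, where the rod begins, 66 mm from the middle. It comes against hinge_mouth when the pin is fully home; the pin then lies in the bottom of the bores, about 2 mm below the hinge axis. Axes as pin_mid.
- pin_knob (a point): Centre of the yellow six-sided knob, 34 mm long and 16 mm across the flats; 17 mm beyond the shoulder, 83 mm from the middle of the pin. Axes as pin_mid.
- cassette_mid (a point): Bystander: stack of steel sprockets, 108 mm across, 36 mm high; centre. Leave it alone.
- screwdriver_mid (a point): Bystander: orange screwdriver, 190 mm long (x, handle at -x, 26 mm thick); middle. Leave it alone.
- tape_mid (a point): Bystander: yellow roll of tape, 92 mm across, 25 mm high; centre. Leave it alone.
- chainring_mid (a point): Bystander: flat chainring, 160 mm across, 6 mm thick; centre. Leave it alone.
- jar_mid (a point): Bystander: glass jar of brass bits with white cap, 54 mm across, 88 mm high; centre. Leave it alone.
- spanner_mid (a point): Bystander: steel spanner, 180 mm long (x), 38 mm wide, 8 mm thick; middle. Leave it alone.
Not all that is in view belongs to the job. Leave any green or red look-alike of the part that bears lid_handle alone.

How it is judged (in metres and radians):
On the way, in this order (a step that is already met when the one before it is completed fails the run):
1. the pin is drawn right out of the hinge (distance between pin_mid and hinge_mouth above 0.1 m), for 0.1 s.
2. the lid sits on the box, knuckles meshed, let go, while the pin is out (distance between pin_mid and hinge_mouth above 0.1 m and distance between lid_hinge and box_hinge below 0.007 m and z of lid_hinge in the frame of box_hinge below 0.003 m and angle between lid_hinge's own z axis and vertical below 0.04 rad and contact force between the fingers and lid below 0.1 N), for 0.2 s.
At the end, for the whole second after the job is handed in: The lid lies flat on the box (within 3 mm of the rim, tilted less than 0.04 rad, its hinge axis within 7 mm of the box's), the pin runs through all five knuckles with its knob face within 5 mm of the hinge mouth and its axis within 0.06 rad of the hinge's, and both are released and at rest (y of pin_shoulder in the frame of hinge_mouth below 0.005 m and distance between pin_shoulder and hinge_mouth below 0.007 m and angle between the x axis of pin_mid and the y axis of box_hinge, either way round below 0.06 rad and distance between lid_hinge and box_hinge below 0.007 m and z of lid_hinge in the frame of box_hinge below 0.003 m and angle between lid_hinge's own z axis and vertical below 0.04 rad and linear speed of each of pin, lid below 0.02 m/s); the robot touches nothing.
It fails at once if a bystander is moved by more than 25 mm (distance of any of cassette_mid, screwdriver_mid, tape_mid, chainring_mid, jar_mid, spanner_mid from where it was at the start of the episode above 0.025 m).
It fails at once if the lid or the pin is dropped (falls freely faster than 0.8 m/s, as from over 30 mm) ((linear speed of lid above 0.8 m/s and contact force between the fingers and lid below 0.1 N) or (linear speed of pin above 0.8 m/s and contact force between the fingers and pin below 0.1 N)).
It also fails if it takes over 72 s, if anything falls off the work surface, if the arm or the gripper's body presses on something with over 40 N, if the wrist force passes 120 N, or if a joint passes its speed limit or range.

ROBOT

A 6-joint arm with a two-finger parallel gripper is mounted at the origin on the work surface. World frame = base frame: x ahead of the robot, y to its left, z up, the work surface at z = 0. Lengths are in mm, angles in rad, forces in N, time in s.
With the tool pointing down it reaches from about 350 to 975 mm from the base axis. Payload 7.1 kg.
Tool frame: the origin (TCP) lies at the very end of the fingers, on their centre line; the grasp point (between the pads) lies 19 mm behind it; y points along the fingers, x is the direction in which the jaws open and shut, and the axes are right-handed (so a half turn about y gives the same grasp; the last joint's range is limited). The gripper opens to 88 mm and grips with 3 to 60 N. Pads are 20 mm wide; open, the fingers measure 115 mm over their backs; the gripper's body (75 mm by 178 mm) begins 61 mm behind the grasp point.
Start: joints at [1.14, 0.423, 1.63, -0, 1.089, -0.019], TCP at [250.13, 572.748, 222.675] pointing down, gripper open.
Joint ranges: [-3, 3], [-0.9, 2.11], [0.09, 2.58], [-1.31, 4.45], [0.11, 2.69], [-2.54, 2.54]. Speed limits (rad/s): [2.39, 2.39, 3.01, 3.14, 3.14, 3.14].

INTERFACE

Orientations are given as a rotation vector (axis times angle).
In Python, from workcell import ctrl gives the robot as it stands. The module is installed in compiled form; this text tells all that it offers.
- The arm moves only by the tool carry_out, never from a script. Its arguments are lists of equal length, an entry for each row: "delta_pos": the shift along the tool's x, y, z in cm, a list of three; "rotation": the turn, a rotation vector about the tool's x, y, z in rad, a list of three. In form: {"delta_pos": [[dx, dy, dz], ...], "rotation": [[wx, wy, wz], ...]}. A call has 1 to 12 rows; each row is the pose to reach, as a shift and turn from the pose commanded when the call began, along the tool's axes at that moment; what a row does not reach only later rows make up. A row lasts 1/12 s, in which the tool goes at most 41.7 mm and 7.16 degrees, less where a joint would pass 70% of its speed; a pose out of reach is approached as far as the arm can. A call with a gripper value outside its range is refused whole. "hand" is the closure in counts, from 0 (fully open) to 255 (shut), set as the call begins (left out, the last holds). The fingers move at their own pace and stop on an object; the grip force is fixed at half the most. Time passes only in rows, so rows that repeat a pose let the fingers close. It gives the time, the measured TCP pose, the force and the opening at its end, in the units of the state.
- ctrl.get_obs(): the state, without advancing time (a new reading comes with each control period).
- ctrl.get_image(name): name is "scene" or "top" or "wrist"; returns the picture (420x560x3 uint8, red, green, blue); there is no depth.
- ctrl.camera_info(name): a dict with "fov_y" (degrees; the focal length in pixels is half the picture's height over the tangent of half this angle, whatever the lens; pixels are square), "cx", "cy" (the principal point, pixels), "k1" (the pictures are not rectified: a ray, as slopes to the right and down, at radius r is drawn at 1 + k1 r^2 times it, then the intrinsics apply), "R" (3x3) and "t" (3): a world point X has camera coordinates R X + t; the wrist camera has in their place "T_tool_cam" (4x4, takes a point from camera to tool coordinates, whose origin is the TCP and whose axes are the tool frame's). Camera axes: x right, y down, z forward; pixel columns grow to the right and rows downward; lengths in mm; the calibration is good to about 2 mm. A picture is of the moment at which its call begins: read the wrist's pose just before it. camera_info takes no time and is no camera call.
- ctrl.close_job(): hands the job in, once; it reports no verdict.
The state is a dict: "t": time; "qpos": joint angles; "qvel": joint speeds; "joint_torque": joint torques, N m; "ee_pos": TCP position; "orientation": TCP orientation; "ft_force": force on the tool from outside, world axes, zero at the start; "moment": the same for the moment, N m; "width": finger opening in mm.
Only numpy, scipy, OpenCV 4.12 (cv2) and the standard library are available. Lean on these libraries where they do the work, as an engineer would, in place of code of your own. Each camera call takes 0.05 s, during which the arm holds its last target.

## Working session

There is one attempt and no reset: what is moved stays moved. The work goes in short steps, Python scripts to look and compute and a tool call to move; the robot and the scene stay as the last step left them, time stands still between calls to the robot, and variables do not carry over. Pictures are saved under pics/ and viewed, and the job is handed in when it is done.

Besides the shell and the picture viewer there is one more tool, called after "Emit:" by a JSON object that holds its "fn" and its "kwargs". carry_out: Moves the arm, as the interface text tells. Its arguments: {"type":"object","properties":{"delta_pos":{"type":"array","items":{"type":"array","items":{"type":"number"}}},"rotation":{"type":"array","items":{"type":"array","items":{"type":"number"}}},"hand":{"type":"number"}},"required":["delta_pos","rotation"]}

```bash
mkdir -p pics; python3 - <<'E'
from workcell import ctrl
import cv2, numpy as np
o=ctrl.get_obs(); print(o)
for n in ["scene","top","wrist"]:
    im=ctrl.get_image(n); cv2.imwrite(f"pics/{n}0.png",im[:,:,::-1])
    print(n,ctrl.camera_info(n))
E
```

```text
{'t': 0.0, 'qpos': array([ 1.13999278e+00,  4.23825284e-01,  1.63068325e+00, -2.10874168e-05,
        1.08861656e+00, -1.89697019e-02]), 'qvel': array([-0.00170422,  0.00206538, -0.00028799,  0.0016053 , -0.0002683 ,
       -0.00037597]), 'joint_torque': array([ 2.78452870e-03, -5.44647253e+01, -2.73665750e+01,  6.45217183e-02,
        2.27542670e-02, -1.35951768e-04]), 'ee_pos': array([249.91232036, 572.24989978, 221.91407303]), 'orientation': array([-1.3771868 , -0.89977173,  0.90189062]), 'ft_force': array([-0.4518776 , -0.64973308,  0.00444491]), 'moment': array([ 0.0023637 , -0.00864612,  0.00642347]), 'width': 87.39530275047122}
scene {'fov_y': 45.2525256638619, 'cx': 277.426887163325, 'cy': 204.3553055207643, 'k1': 0.015689059723335334, 'R': array([[ 0.40983351,  0.91214535, -0.00523024],
       [ 0.76763918, -0.34799174, -0.53817455],
       [-0.49271349,  0.21654702, -0.84281718]]), 't': array([-217.56086125, -320.35969193, 1681.67470381])}
top {'fov_y': 53.435094948727475, 'cx': 273.70602350896223, 'cy': 207.84024925895667, 'k1': -0.0034905259725729887, 'R': array([[ 0.00657112, -0.99997738, -0.00143697],
       [-0.9979002 , -0.00646486, -0.06444687],
       [ 0.06443612,  0.00185744, -0.99792011]]), 't': array([  20.12275757,  517.61650887, 1209.50901963])}
wrist {'fov_y': 61.87257968730272, 'cx': 281.30867459995125, 'cy': 206.26097067125872, 'k1': -0.09067598486570508, 'T_tool_cam': array([[ 9.99999436e-01, -8.25199168e-04,  6.67972433e-04,
        -1.77362831e-01],
       [-8.53360369e-04, -2.50457919e-01,  9.68127111e-01,
        -1.62921481e+02],
       [-6.31598701e-04, -9.68127135e-01, -2.50458482e-01,
         6.69507362e+01],
       [ 0.00000000e+00,  0.00000000e+00,  0.00000000e+00,
         1.00000000e+00]])}
```

View pics/scene0.png

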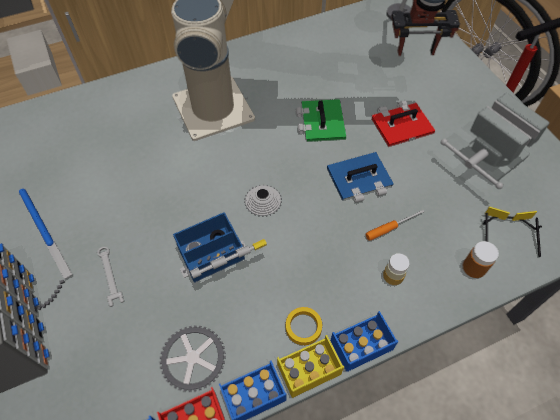

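View pics/top0.png

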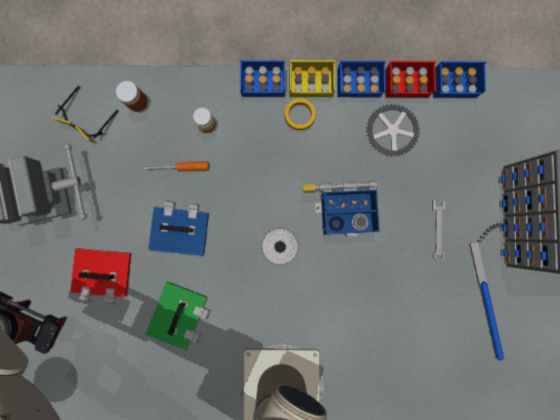

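View pics/wrist0.png

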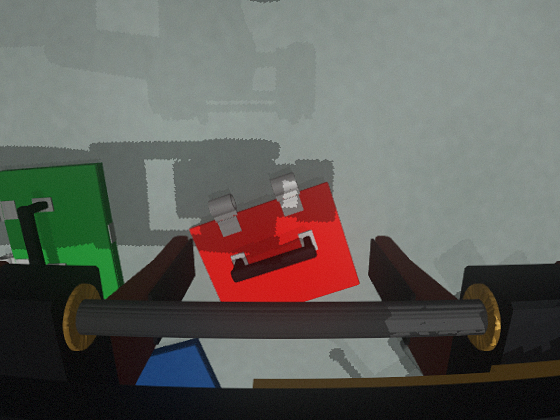

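```bash
cat > h.py <<'E'
from workcell import ctrl
import cv2, numpy as np
from scipy.spatial.transform import Rotation as Ro
def grab(n,name):
    o=ctrl.get_obs(); im=ctrl.get_image(n); cv2.imwrite(f"pics/{name}.png",im[:,:,::-1]); return o,im
def cam(n,o=None):
    c=ctrl.camera_info(n); f=210/np.tan(np.radians(c['fov_y']/2))
    if n=='wrist':
        T=np.array(c['T_tool_cam']); R=Ro.from_rotvec(o['orientation']).as_matrix()
        Rw=R@T[:3,:3]; C=R@T[:3,3]+np.array(o['ee_pos'])
    else:
        Rw=np.array(c['R']).T; C=-Rw@np.array(c['t'])
    K=np.array([[f,0,c['cx']],[0,f,c['cy']],[0,0,1]]); D=np.array([c['k1'],0,0,0,0.])
    return K,D,Rw,C
def ray(cm,px):
    K,D,Rw,C=cm
    u=cv2.undistortPoints(np.array(px,float).reshape(-1,1,2),K,D).reshape(-1,2)
    d=np.c_[u,np.ones(len(u))]@Rw.T
    return C,d
def onz(cm,px,z):
    C,d=ray(cm,px); return C+d*((z-C[2])/d[:,2])[:,None]
def tri(cms,pxs):
    A=np.zeros((3,3));b=np.zeros(3)
    L=[]
    for cm,p in zip(cms,pxs):
        C,d=ray(cm,p); d=d[0]/np.linalg.norm(d[0]); P=np.eye(3)-np.outer(d,d);A+=P;b+=P@C;L.append((P,C))
    X=np.linalg.solve(A,b); return X,[np.linalg.norm(P@(X-C)) for P,C in L]
def proj(cm,X):
    K,D,Rw,C=cm; r=Rw.T
    return cv2.projectPoints(np.array(X,float).reshape(-1,3),cv2.Rodrigues(r)[0],-r@C,K,D)[0].reshape(-1,2)
def crop(src,name,x,y,w,h,s):
    im=cv2.imread(f"pics/{src}.png"); cv2.imwrite(f"pics/{name}.png",cv2.resize(im[y:y+h,x:x+w],None,fx=s,fy=s,interpolation=cv2.INTER_CUBIC))
E
python3 - <<'E'
from h import *
crop('top0','c1',290,165,110,80,7)
crop('scene0','c2',165,200,115,85,6.5)
crop('top0','c3',140,190,80,75,7)
crop('scene0','c4',320,145,80,60,8)
for n in ['top','scene']:
    im=cv2.imread(f'pics/{n}0.png'); hsv=cv2.cvtColor(im,cv2.COLOR_BGR2HSV)
    for nm,lo,hi in [('yel',(22,120,100),(36,255,255)),('blue',(100,130,40),(125,255,255)),('orange',(6,150,120),(16,255,255))]:
        m=cv2.inRange(hsv,lo,hi); k,l,s,c=cv2.connectedComponentsWithStats(m)
        print(n,nm,[(s[i].tolist(),c[i].round(1).tolist()) for i in range(1,k) if s[i][4]>25])
E
```

```text
top yel [([290, 60, 45, 34, 757], [311.7, 78.6]), ([285, 98, 31, 31, 348], [299.8, 113.1]), ([52, 117, 19, 7, 40], [61.4, 120.1]), ([75, 126, 15, 14, 38], [81.3, 131.7]), ([303, 185, 12, 6, 71], [308.4, 187.5])]
top blue [([240, 60, 45, 36, 1079], [262.0, 77.4]), ([338, 61, 47, 36, 1133], [361.2, 77.9]), ([434, 61, 52, 37, 1166], [460.6, 78.7]), ([538, 165, 6, 10, 49], [540.5, 169.7]), ([525, 169, 4, 8, 29], [526.6, 172.6]), ([513, 172, 4, 9, 31], [514.6, 175.6]), ([322, 190, 57, 44, 1670], [350.4, 209.9]), ([539, 194, 5, 8, 38], [541.1, 197.5]), ([526, 196, 5, 9, 40], [528.0, 199.7]), ([502, 199, 5, 9, 37], [504.2, 203.0]), ([513, 198, 5, 8, 32], [515.1, 201.3]), ([149, 208, 59, 47, 1988], [178.2, 232.4]), ([333, 219, 8, 9, 53], [336.3, 223.2]), ([527, 223, 5, 9, 37], [529.0, 226.9]), ([540, 223, 5, 8, 36], [542.2, 226.3]), ([503, 224, 5, 8, 33], [504.8, 227.6]), ([514, 224, 5, 7, 28], [515.8, 227.2]), ([515, 249, 5, 9, 38], [517.2, 253.1]), ([527, 251, 5, 8, 32], [529.3, 254.2]), ([541, 251, 6, 10, 52], [543.7, 255.2]), ([481, 282, 23, 78, 552], [491.6, 320.6])]
top orange [([176, 
[... 496 characters left out ...]
90], [218.2, 268.2]), ([18, 265, 7, 8, 40], [21.0, 268.4]), ([2, 269, 6, 9, 42], [4.7, 273.2]), ([29, 274, 5, 8, 29], [30.9, 277.8]), ([13, 279, 6, 10, 44], [15.6, 283.3]), ([24, 289, 5, 8, 35], [26.2, 292.5]), ([7, 296, 6, 10, 46], [9.4, 300.5]), ([33, 298, 6, 9, 39], [35.4, 301.5]), ([17, 306, 7, 10, 51], [20.2, 309.9]), ([331, 311, 67, 60, 1531], [363.7, 342.2]), ([29, 314, 5, 9, 38], [31.1, 318.2]), ([38, 323, 6, 9, 43], [40.3, 326.7]), ([11, 325, 7, 11, 56], [14.0, 329.6]), ([23, 333, 6, 10, 43], [25.7, 338.0]), ([33, 341, 7, 10, 46], [36.1, 345.7]), ([44, 349, 5, 9, 36], [46.0, 352.9]), ([219, 361, 67, 59, 1579], [253.9, 393.6])]
scene orange [([366, 221, 32, 19, 260], [381.7, 229.7])]
```

View pics/c1.png

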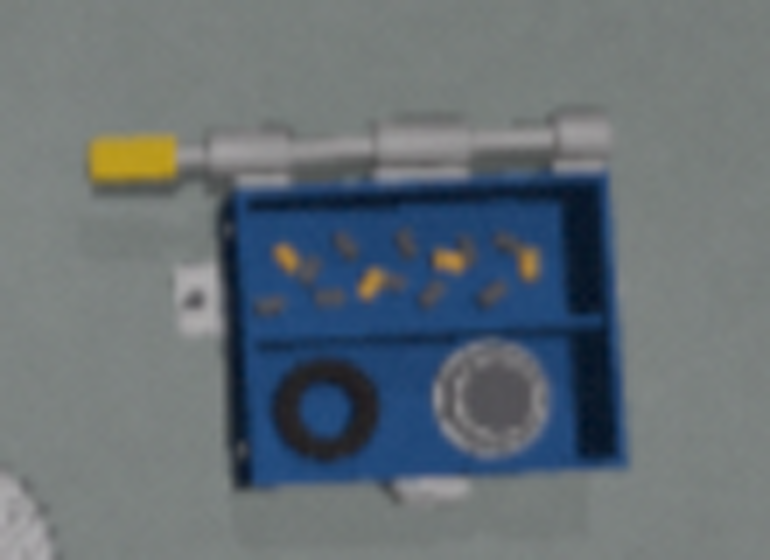

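View pics/c2.png

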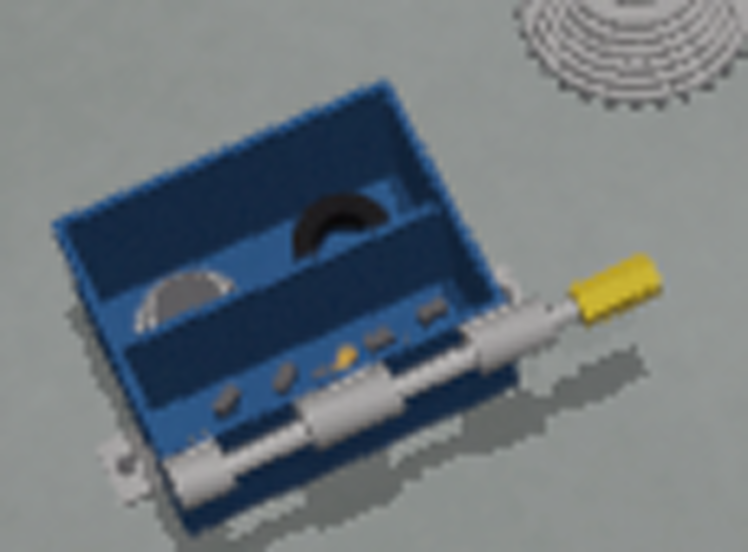

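View pics/c3.png

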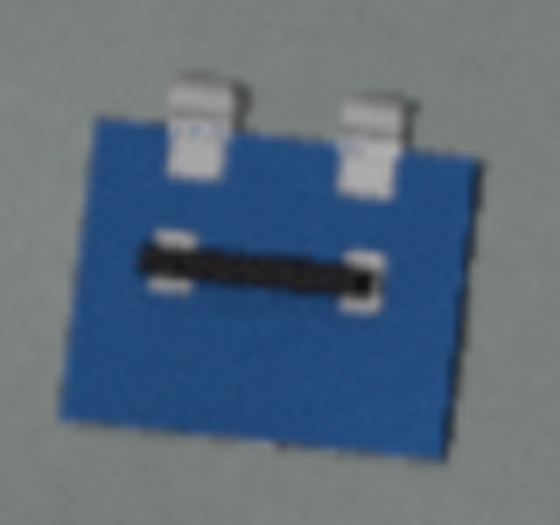

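View pics/c4.png

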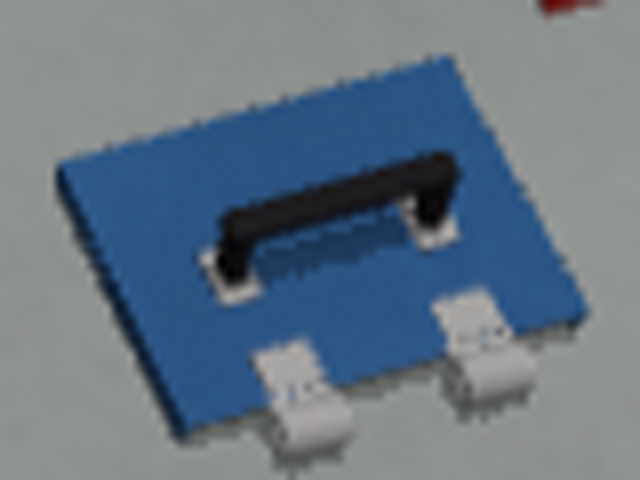

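```bash
python3 - <<'E'
from h import *
t=cam('top');s=cam('scene')
def c(u,v,s,x,y): return ((u+.5)/s-.5+x,(v+.5)/s-.5+y)
T1=lambda u,v:c(u,v,7,290,165); S1=lambda u,v:c(u,v,6.5,165,200)
T3=lambda u,v:c(u,v,7,140,190); S3=lambda u,v:c(u,v,8,320,145)
print('knob',tri([t,s],[(308.4,187.5),(259.1,243.9)]))
print('rim+yb',tri([t,s],[T1(245,487),S1(388,82)]))
print('rim-yb',tri([t,s],[T1(627,466),S1(57,222)]))
for p in [(238,185),(607,178),(627,466),(245,487)]: print(onz(t,[T1(*p)],75))
print('hinge',onz(t,[T1(215,152),T1(425,143),T1(585,133)],80))
print('handle',tri([t,s],[T3(143,258),S3(450,165)]),tri([t,s],[T3(380,280),S3(230,220)]))
print('lid corners',onz(t,[T3(97,120),T3(480,158),T3(445,460),T3(62,418)],16))
print('lidcs',tri([t,s],[T3(445,460),S3(62,162)]),tri([t,s],[T3(62,418),S3(450,58)]))
print('scr',onz(t,[(208,166),(146,167)],13),'cassette',onz(t,[(280,247)],36))
print(Ro.from_rotvec(ctrl.get_obs()['orientation']).as_matrix().round(3))
E
```

```text
knob (array([572.11726359, -72.33673624,  74.89488315]), [np.float64(1.4157590485070488), np.float64(1.415759048507161)])
rim+yb (array([ 441.27666101, -119.05261236,   71.32075518]), [np.float64(0.27815811799648854), np.float64(0.2781581179964587)])
rim-yb (array([ 451.25102482, -268.4009298 ,   77.65443453]), [np.float64(2.0795601283993626), np.float64(2.079560128399381)])
[[ 561.96830873 -116.21786836   75.        ]]
[[ 565.74539256 -264.15227224   75.        ]]
[[ 450.49950342 -271.052529     75.        ]]
[[ 441.16268585 -118.86954711   75.        ]]
hinge [[ 574.62300828 -106.45754468   80.        ]
 [ 578.77994459 -190.35012057   80.        ]
 [ 583.21302796 -254.30556138   80.        ]]
handle (array([460.5855518 , 348.60928894,  50.56614612]), [np.float64(1.3585869140672633), np.float64(1.3585869140671347)]) (array([453.8952003 , 254.00004786,  60.64010109]), [np.float64(5.754934525631782), np.float64(5.754934525631731)])
lid corners [[518.54759499 377.53100172  16.        ]
 [503.59708376 216.14953628  16.        ]
 [377.33877726 228.65854115  16.        ]
 [393.69970249 389.0393004   16.        ]]
lidcs (array([378.57734836, 231.23176962,  17.71748518]), [np.float64(3.058644573947257), np.float64(3.058644573947302)]) (array([394.65039623, 391.86298439,  15.26028875]), [np.float64(2.6859068869553515), np.float64(2.685906886955303)])
scr [[640.89644664 219.34878525  13.        ]
 [636.76568436 403.46779791  13.        ]] cassette [[403.51794722   4.62564905  36.        ]]
[[ 0.4   -0.    -0.916]
 [ 0.916 -0.001  0.4  ]
 [-0.001 -1.     0.   ]]
```

```bash
cat >> h.py <<'E'
def tgt(yaw,tilt=0.0):
    # tool x at angle yaw, y down; tilt: rotation about tool x (rad), applied in tool frame
    x=np.array([np.cos(yaw),np.sin(yaw),0]);y=np.array([0,0,-1.]);z=np.cross(x,y)
    return np.c_[x,y,z]@Ro.from_rotvec([tilt,0,0]).as_matrix()
def plan(pos,yaw,tilt=0.0):
    o=ctrl.get_obs();R=Ro.from_rotvec(o['orientation']).as_matrix();d=R.T@(np.array(pos)-o['ee_pos'])
    w=Ro.from_matrix(R.T@tgt(yaw,tilt)).as_rotvec()
    print('t',round(o['t'],2),'ee',o['ee_pos'].round(1),'F',np.round(o['ft_force'],1),'w',round(o['width'],1),'| cm',(d/10).round(2).tolist(),'rot',w.round(3).tolist(),'rows',round(np.linalg.norm(d)/41.7,1),round(np.linalg.norm(w)/.125,1))
E
python3 - <<'E'
from h import *
plan([575,-90,200],0.06)
E
```

```text
t 0.15 ee [250.  572.4 222.1] F [-0.1  0.9  0.3] w 88.0 | cm [-47.69, 2.26, -56.3] rot [0.001, 1.099, -0.001] rows 17.7 8.8
```

Emit:
{"fn": "carry_out", "kwargs": {"delta_pos": [[-32,1.5,-37.5],[-32,1.5,-37.5],[-32,1.5,-37.5],[-32,1.5,-37.5],[-32,1.5,-37.5],[-32,1.5,-37.5],[-32,1.5,-37.5],[-32,1.5,-37.5],[-32,1.5,-37.5],[-32,1.5,-37.5],[-32,1.5,-37.5],[-32,1.5,-37.5]], "rotation": [[0,1.099,0],[0,1.099,0],[0,1.099,0],[0,1.099,0],[0,1.099,0],[0,1.099,0],[0,1.099,0],[0,1.099,0],[0,1.099,0],[0,1.099,0],[0,1.099,0],[0,1.099,0]]}}

```text
t: 1.15
ee_pos: [466.3, 126.9, 207.7]
orientation: [-1.57, -0.047, 0.046]
ft_force: [0.4, 0.8, -0.3]
width: 87.7
```

```bash
python3 - <<'E'
from h import *
plan([575,-90,200],0.06)
E
```

```text
t 1.15 ee [466.3 126.9 207.7] F [ 0.4  0.8 -0.3] w 87.7 | cm [9.56, 0.77, -22.3] rot [0.0, -0.001, 0.0] rows 5.8 0.0
```

Emit:
{"fn": "carry_out", "kwargs": {"delta_pos": [[9.4,0.7,-21.6],[9.4,0.7,-21.6],[9.4,0.7,-21.6],[9.4,0.7,-21.6],[9.4,0.7,-21.6],[9.4,0.7,-21.6],[9.4,0.7,-21.6],[9.4,0.7,-21.6],[9.4,0.7,-21.6]], "rotation": [[0,0,0],[0,0,0],[0,0,0],[0,0,0],[0,0,0],[0,0,0],[0,0,0],[0,0,0],[0,0,0]]}}

```text
t: 1.9
ee_pos: [571.7, -80.1, 200.2]
orientation: [-1.57, -0.046, 0.048]
ft_force: [-0.3, -0.2, 0.4]
width: 87.7
```

```bash
python3 - <<'E'
from h import *
plan([575,-90,200],0.06)
grab('wrist','w1')
E
```

```text
t 1.9 ee [571.7 -80.1 200.2] F [-0.3 -0.2  0.4] w 87.7 | cm [0.27, 0.02, -1.01] rot [-0.001, -0.0, -0.001] rows 0.3 0.0
```

View pics/w1.png

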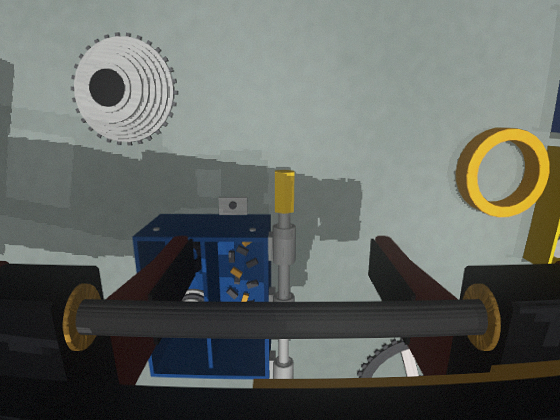

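```bash
cat >> h.py <<'E'
def ymask(im):
    hsv=cv2.cvtColor(im,cv2.COLOR_RGB2HSV); return cv2.inRange(hsv,(22,110,60),(36,255,255))
E
python3 - <<'E'
from h import *
o,im=grab('wrist','w1b'); cm=cam('wrist',o)
m=ymask(im);k,l,s,c=cv2.connectedComponentsWithStats(m)
for i in range(1,k):
    if s[i][4]>80: print(s[i],c[i])
i=[i for i in range(1,k) if abs(c[i][0]-285)<15 and abs(c[i][1]-192)<20][0]
print(cv2.minAreaRect(np.argwhere(l==i)[:,::-1].astype(np.float32)))
print(onz(cm,[c[i]],75))
crop('w1b','c5',230,160,90,120,5)
print(o['ee_pos'])
E
```

```text
[ 467  130   93  134 4777] [527.20745238 196.08310655]
[275 170  20  44 814] [284.02948403 191.73218673]
((284.4999694824219, 191.49998474121094), (18.999996185302734, 42.99999237060547), 0.0)
[[574.4806109  -73.65465373  75.        ]]
[571.64302795 -79.60166902 200.37797181]
```

View pics/c5.png

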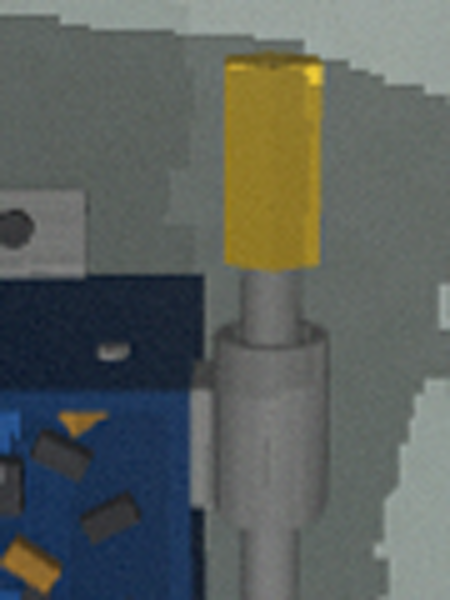

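```bash
python3 - <<'E'
from h import *
plan([574,-60,130],0.06)
E
```

```text
t 2.0 ee [571.7 -79.3 200.5] F [1.1 0.2 0.6] w 87.9 | cm [0.35, 7.05, 1.91] rot [-0.0, 0.001, -0.001] rows 1.8 0.0
```

Emit:
{"fn": "carry_out", "kwargs": {"delta_pos": [[0.35,7.05,1.9],[0.35,7.05,1.9],[0.35,7.05,1.9],[0.35,7.05,1.9],[0.35,7.05,1.9],[0.35,7.05,1.9]], "rotation": [[0,0,0],[0,0,0],[0,0,0],[0,0,0],[0,0,0],[0,0,0]]}}

```text
t: 2.5
ee_pos: [576.1, -61.5, 132.3]
orientation: [-1.571, -0.05, 0.045]
ft_force: [0.5, -0.5, 1.0]
width: 87.9
```

```bash
python3 - <<'E'
from h import *
o,im=grab('wrist','w2'); cm=cam('wrist',o)
m=ymask(im);k,l,s,c=cv2.connectedComponentsWithStats(m)
for i in range(1,k):
    if s[i][4]>80: print(s[i],c[i],onz(cm,[c[i]],75))
print(o['ee_pos'])
E
```

```text
[ 498  155   62  104 1909] [523.76532216 210.0440021 ] [[742.79926148 -43.72289529  75.        ]]
[ 264  211   25   57 1336] [275.69835329 238.8008982 ] [[574.28301016 -73.36133507  75.        ]]
[576.14369835 -61.46686171 132.27060248]
```

View pics/w2.png

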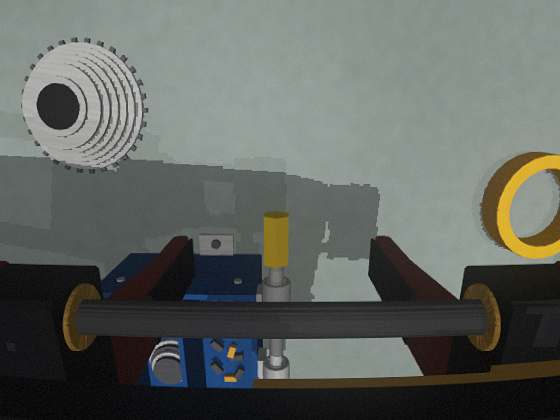

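```bash
python3 - <<'E'
from h import *
crop('w2','c6',230,200,100,110,6)
E
```

```text
(no output)
```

View pics/c6.png

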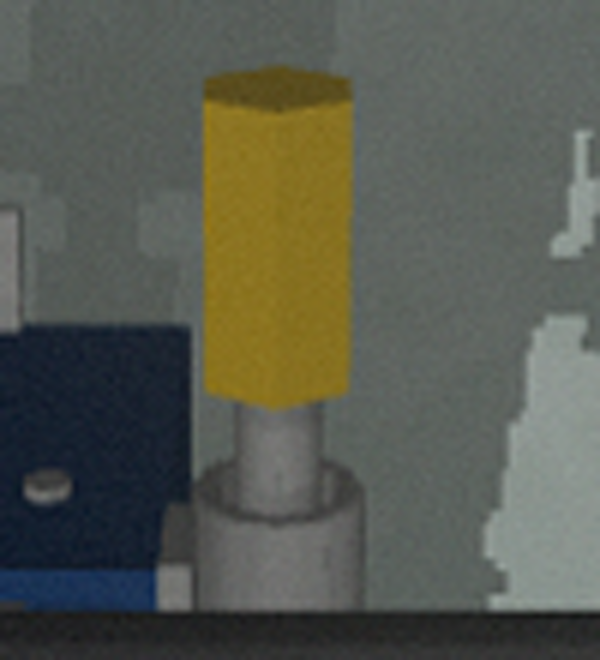

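```bash
python3 - <<'E'
from h import *
o2=ctrl.get_obs()
# approximations of the poses at the pictures
R=ctrl.get_obs()['orientation']
oa=dict(ee_pos=np.array([571.65,-79.6,200.4]),orientation=R); ob=dict(ee_pos=np.array([576.14,-61.47,132.27]),orientation=R)
A=cam('wrist',oa);B=cam('wrist',ob)
print(o2['ee_pos'])
print('knob',tri([A,B],[(284.03,191.7),(275.7,238.8)]))
c=lambda u,v,s,x,y:((u+.5)/s-.5+x,(v+.5)/s-.5+y)
print('mouth',tri([A,B],[c(272,335,5,230,160),c(280,491,6,230,200)]))
print(onz(A,[c(272,335,5,230,160)],75),onz(B,[c(280,491,6,230,200)],75))
# pin axis direction from rod/knob edges in w2 at z75
print(onz(B,[c(278,250,6,230,200),c(280,560,6,230,200)],80))
E
```

```text
[576.10812048 -61.62681218 132.24286105]
knob (array([574.69897781, -74.10820998,  73.07130859]), [np.float64(0.40360312659193937), np.float64(0.4036031265920295)])
mouth (array([ 576.63580044, -104.29667475,   75.44540746]), [np.float64(0.2672223593005941), np.float64(0.2672223593007112)])
[[ 576.9163458  -104.46306905   75.        ]] [[ 576.37751009 -104.49344575   75.        ]]
[[ 574.47233028  -73.24404476   80.        ]
 [ 576.76475588 -110.62366578   80.        ]]
```

```bash
python3 - <<'E'
from h import *
plan([574.6,-74,66.5],0.062)
E
```

```text
t 2.55 ee [576.1 -61.6 132.2] F [1.2 0.6 0.2] w 87.8 | cm [-0.25, 6.57, -1.22] rot [0.001, -0.002, 0.003] rows 1.6 0.0
```

Emit:
{"fn": "carry_out", "kwargs": {"delta_pos": [[-0.25,3.3,-1.2],[-0.25,5.5,-1.2],[-0.25,6.55,-1.2],[-0.25,6.55,-1.2],[-0.25,6.55,-1.2],[-0.25,6.55,-1.2]], "rotation": [[0,0,0],[0,0,0],[0,0,0],[0,0,0],[0,0,0],[0,0,0]]}}

```text
t: 3.05
ee_pos: [574.2, -73.6, 66.2]
orientation: [-1.571, -0.049, 0.045]
ft_force: [0.2, -1.1, 0.9]
width: 87.8
```

```bash
python3 - <<'E'
from h import *
plan([574.6,-74,66.5],0.062)
grab('wrist','w3')
E
```

```text
t 3.05 ee [574.2 -73.6  66.2] F [ 0.2 -1.1  0.9] w 87.8 | cm [0.03, -0.03, -0.04] rot [0.0, -0.002, 0.002] rows 0.0 0.0
```

View pics/w3.png

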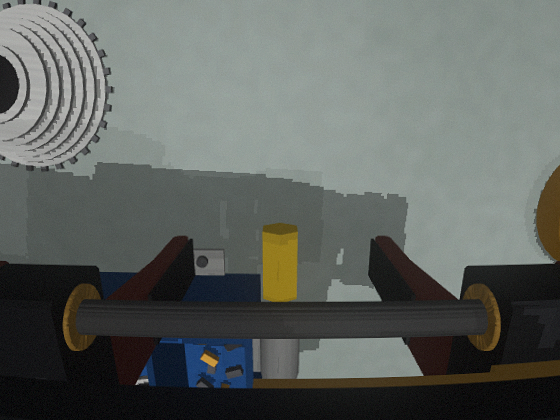

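The knob (rows 225–300, column 280) lies centred between the fingers. Closing the gripper.

Emit:
{"fn": "carry_out", "kwargs": {"delta_pos": [[0,0,0],[0,0,0],[0,0,0],[0,0,0],[0,0,0],[0,0,0],[0,0,0],[0,0,0]], "rotation": [[0,0,0],[0,0,0],[0,0,0],[0,0,0],[0,0,0],[0,0,0],[0,0,0],[0,0,0]], "hand": 255}}

```text
t: 3.77
ee_pos: [573.0, -73.5, 64.6]
orientation: [-1.57, -0.047, 0.047]
ft_force: [0.5, 0.4, -0.6]
width: 38.3
```

Emit:
{"fn": "carry_out", "kwargs": {"delta_pos": [[0,0,0],[0,0,0],[0,0,0],[0,0,0],[0,0,0],[0,0,0]], "rotation": [[0,0,0],[0,0,0],[0,0,0],[0,0,0],[0,0,0],[0,0,0]]}}

```text
t: 4.27
ee_pos: [573.0, -73.5, 64.6]
orientation: [-1.57, -0.047, 0.047]
ft_force: [0.4, -0.7, -0.5]
width: 15.6
```

```bash
python3 - <<'E'
from h import *
for i in range(3):
    plan([574.6,-74,66.5],0.062); ctrl.get_image('top')
E
```

```text
t 4.27 ee [573.  -73.5  64.6] F [ 0.4 -0.7 -0.5] w 15.6 | cm [0.15, -0.19, -0.06] rot [-0.0, -0.002, -0.0] rows 0.1 0.0
t 4.32 ee [573.1 -73.5  64.7] F [ 0.   0.2 -0.2] w 15.5 | cm [0.15, -0.18, -0.06] rot [-0.0, -0.002, 0.0] rows 0.1 0.0
t 4.37 ee [573.  -73.5  64.6] F [-0.4 -0.5 -1.2] w 15.6 | cm [0.15, -0.19, -0.06] rot [0.0, -0.002, -0.0] rows 0.1 0.0
```

Emit:
{"fn": "carry_out", "kwargs": {"delta_pos": [[0,0,1],[0,0,2],[0,0,3],[0,0,4],[0,0,5],[0,0,6]], "rotation": [[0,0,0],[0,0,0],[0,0,0],[0,0,0],[0,0,0],[0,0,0]]}}

```text
t: 4.92
ee_pos: [569.3, -12.2, 64.7]
orientation: [-1.57, -0.048, 0.048]
ft_force: [0.3, 0.1, -0.9]
width: 15.4
```

Emit:
{"fn": "carry_out", "kwargs": {"delta_pos": [[0,0,1.3],[0,0,2.6],[0,0,3.9],[0,0,5.2],[0,0,6.5],[0,0,7.8],[0,0,9.1],[0,0,10.4],[0,0,11.7],[0,0,13],[0,0,13.5],[0,0,13.5]], "rotation": [[0,0,0],[0,0,0],[0,0,0],[0,0,0],[0,0,0],[0,0,0],[0,0,0],[0,0,0],[0,0,0],[0,0,0],[0,0,0],[0,0,0]]}}

```text
t: 5.92
ee_pos: [561.3, 122.5, 64.6]
orientation: [-1.57, -0.048, 0.048]
ft_force: [0.3, -0.1, -1.9]
width: 16.0
```

```bash
python3 - <<'E'
from h import *
plan([562,126,12],0.062)
grab('wrist','w4');grab('scene','s4')
E
```

```text
t 5.92 ee [561.3 122.5  64.6] F [ 0.3 -0.1 -1.9] w 16.0 | cm [0.09, 5.26, 0.34] rot [-0.0, -0.0, 0.0] rows 1.3 0.0
```

View pics/w4.png

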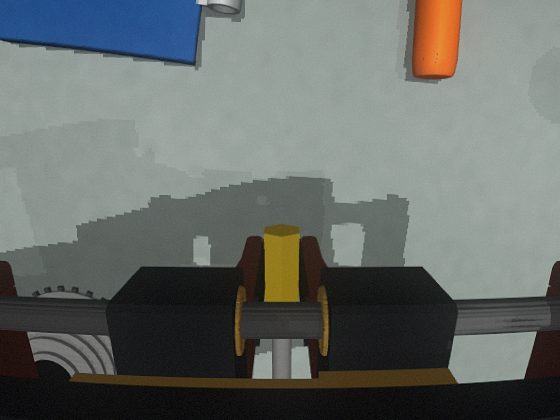

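View pics/s4.png

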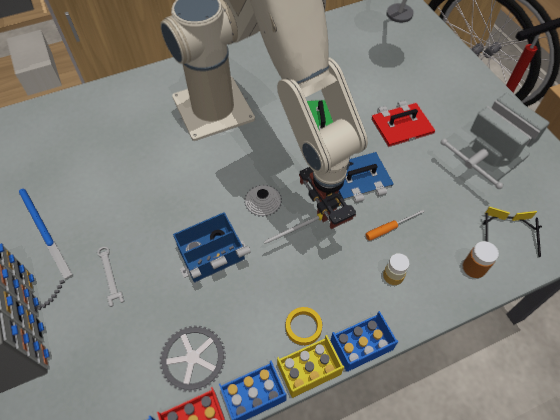

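The pin is out of the knuckles and held straight, and the bench below is clear. Lowering it.

Emit:
{"fn": "carry_out", "kwargs": {"delta_pos": [[0,1.5,0.2],[0,3,0.2],[0,4.5,0.2],[0,5,0.2],[0,5.3,0.2],[0,5.3,0.2],[0,5.3,0.2],[0,5.3,0.2]], "rotation": [[0,0,0],[0,0,0],[0,0,0],[0,0,0],[0,0,0],[0,0,0],[0,0,0],[0,0,0]]}}

```text
t: 6.68
ee_pos: [561.9, 123.0, 12.4]
orientation: [-1.57, -0.048, 0.046]
ft_force: [0.3, -0.6, -1.3]
width: 15.8
```

Emit:
{"fn": "carry_out", "kwargs": {"delta_pos": [[0,0.3,0],[0,0.6,0],[0,0.8,0],[0,0.8,0],[0,0.8,0],[0,0.8,0]], "rotation": [[0,0,0],[0,0,0],[0,0,0],[0,0,0],[0,0,0],[0,0,0]]}}

```text
t: 7.18
ee_pos: [561.2, 123.2, 3.6]
orientation: [-1.57, -0.047, 0.047]
ft_force: [0.5, 0.6, -1.6]
width: 16.0
```

Emit:
{"fn": "carry_out", "kwargs": {"delta_pos": [[0,0.1,0],[0,0.15,0],[0,0.15,0],[0,0.15,0],[0,0.15,0]], "rotation": [[0,0,0],[0,0,0],[0,0,0],[0,0,0],[0,0,0]]}}

```text
t: 7.6
ee_pos: [561.3, 123.1, 2.2]
orientation: [-1.57, -0.047, 0.047]
ft_force: [-0.1, 0.2, -2.5]
width: 15.7
```

Emit:
{"fn": "carry_out", "kwargs": {"delta_pos": [[0,0,0],[0,0,0],[0,0,0],[0,0,0],[0,0,0],[0,0,0],[0,-2,0],[0,-5,0],[0,-9,0],[0,-12,0],[0,-12,0],[0,-12,0]], "rotation": [[0,0,0],[0,0,0],[0,0,0],[0,0,0],[0,0,0],[0,0,0],[0,0,0],[0,0,0],[0,0,0],[0,0,0],[0,0,0],[0,0,0]], "hand": 0}}

```text
t: 8.6
ee_pos: [562.5, 123.4, 124.1]
orientation: [-1.57, -0.05, 0.044]
ft_force: [-0.5, 0.4, -0.4]
width: 87.6
```

```bash
python3 - <<'E'
from h import *
grab('wrist','w5')
plan([460,280,170],-0.097)
E
```

```text
t 8.65 ee [561.3 123.1 122.5] F [-0.7 -0.4 -0.4] w 87.8 | cm [-9.16, -4.76, 16.27] rot [-0.0, 0.157, 0.001] rows 4.6 1.3
```

View pics/w5.png

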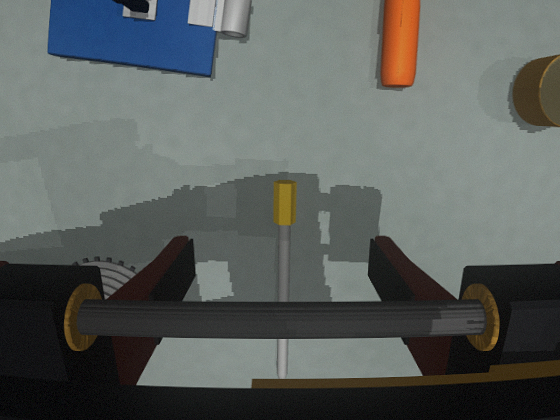

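The pin lies on the bench, still aligned, with its knob at (285,203). Next is the lid.

```bash
python3 - <<'E'
from h import *
plan([460,290,190],-0.097)
E
```

```text
t 8.65 ee [561.3 123.1 122.5] F [-0.7 -0.4 -0.4] w 87.8 | cm [-9.1, -6.76, 17.27] rot [-0.0, 0.157, 0.001] rows 5.0 1.3
```

Emit:
{"fn": "carry_out", "kwargs": {"delta_pos": [[-9.1,-6.8,17.3],[-9.1,-6.8,17.3],[-9.1,-6.8,17.3],[-9.1,-6.8,17.3],[-9.1,-6.8,17.3],[-9.1,-6.8,17.3],[-9.1,-6.8,17.3],[-9.1,-6.8,17.3],[-9.1,-6.8,17.3],[-9.1,-6.8,17.3],[-9.1,-6.8,17.3],[-9.1,-6.8,17.3]], "rotation": [[0,0.157,0],[0,0.157,0],[0,0.157,0],[0,0.157,0],[0,0.157,0],[0,0.157,0],[0,0.157,0],[0,0.157,0],[0,0.157,0],[0,0.157,0],[0,0.157,0],[0,0.157,0]]}}

```text
t: 9.65
ee_pos: [460.4, 289.4, 189.7]
orientation: [-1.57, 0.078, -0.077]
ft_force: [0.3, -0.1, -0.3]
width: 87.7
```

```bash
python3 - <<'E'
from h import *
o,_=grab('wrist','w6');print(o['ee_pos'],o['orientation'])
E
```

```text
[460.41073041 289.38483664 189.69492434] [-1.56989894  0.07802193 -0.07694595]
```

View pics/w6.png

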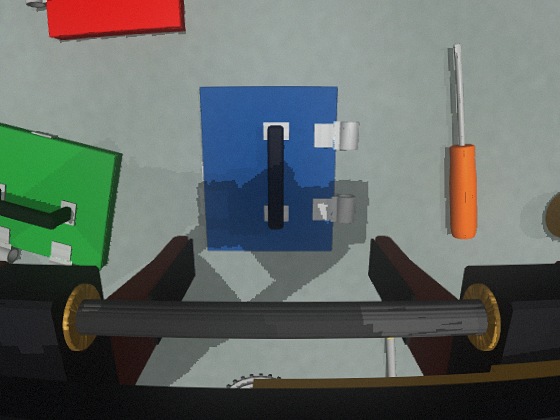

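```bash
python3 - <<'E'
from h import *
o=dict(ee_pos=np.array([460.4,289.4,189.7]),orientation=np.array([-1.5699,.078,-.0769]))
cm=cam('wrist',o)
im=cv2.imread('pics/w6.png');g=im.max(2)
m=((g<48)&(np.arange(420)[:,None]<240)&(np.abs(np.arange(560)-275)<14)[None]).astype(np.uint8)
k,l,s,c=cv2.connectedComponentsWithStats(m)
for i in range(1,k):
    if s[i][4]>100:
        print(s[i],c[i]); p=np.argwhere(l==i)[:,::-1].astype(np.float32); r=cv2.minAreaRect(p);print(r)
        vx,vy,x0,y0=cv2.fitLine(p,cv2.DIST_L2,0,.01,.01).ravel()
        e=[(x0+vx/vy*(y-y0),y) for y in (s[i][1],s[i][1]+s[i][3])]
        E=onz(cm,e,50);print(E,np.linalg.norm(E[1]-E[0]),'yaw',np.arctan2(-(E[0]-E[1])[0],(E[0]-E[1])[1]))
crop('w6','c7',190,75,185,190,4)
E
```

```text
[ 268  126   16  103 1110] [275.01891892 189.59459459]
((275.5, 177.0), (102.0, 15.0), 90.0)
[[461.79351613 349.18969615  50.        ]
 [452.74255932 258.20914723  50.        ]] 91.42964563278332 yaw -0.09915607978791456
```

View pics/c7.png

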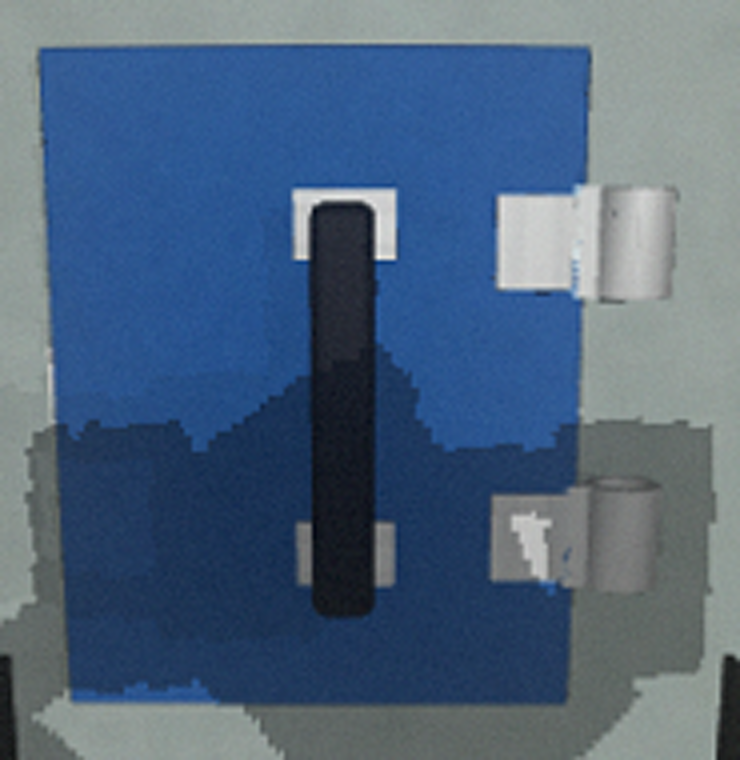

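```bash
python3 - <<'E'
from h import *
o=dict(ee_pos=np.array([460.4,289.4,189.7]),orientation=np.array([-1.5699,.078,-.0769]))
cm=cam('wrist',o)
c=lambda u,v,s,x,y:((u+.5)/s-.5+x,(v+.5)/s-.5+y)
P=onz(cm,[c(u,v,4,190,75) for u,v in [(40,47),(591,47),(567,703),(71,703)]],16);print(P, P.mean(0))
print(np.linalg.norm(np.roll(P,-1,0)-P,axis=1))
plan([457.3,303.7,110],-0.099)
E
```

```text
[[395.65902695 391.61650862  16.        ]
 [522.32371754 378.70972468  16.        ]
 [506.12914751 218.38436653  16.        ]
 [378.99031407 230.94310944  16.        ]] [450.77555152 304.91342732  16.        ]
[127.32057538 161.1411945  127.75760249 161.53571492]
t 9.7 ee [460.4 289.6 189.9] F [0.2 0.4 0.4] w 87.6 | cm [-0.44, 7.99, 1.38] rot [0.0, 0.001, -0.0] rows 1.9 0.0
```

Emit:
{"fn": "carry_out", "kwargs": {"delta_pos": [[-0.4,4,1.4],[-0.4,8,1.4],[-0.4,8,1.4],[-0.4,8,1.4],[-0.4,8,1.4],[-0.4,8,1.4],[-0.4,8,1.4],[-0.4,8,1.4]], "rotation": [[0,0,0],[0,0,0],[0,0,0],[0,0,0],[0,0,0],[0,0,0],[0,0,0],[0,0,0]]}}

```text
t: 10.37
ee_pos: [458.4, 305.1, 112.1]
orientation: [-1.568, 0.074, -0.078]
ft_force: [-0.2, 0.0, 0.4]
width: 88.0
```

```bash
python3 - <<'E'
from h import *
o,im=grab('wrist','w7');cm=cam('wrist',o)
plan([457.3,303.7,36],-0.1)
im=im[:,:,::-1];g=im.max(2)
m=((g<48)&(np.arange(420)[:,None]<290)&(np.abs(np.arange(560)-279)<16)[None]).astype(np.uint8)
k,l,s,c=cv2.connectedComponentsWithStats(m)
print([(s[i],c[i]) for i in range(1,k) if s[i][4]>100])
E
```

```text
t 10.42 ee [458.2 305.  111.8] F [-0.4 -0.4 -0.2] w 87.6 | cm [-0.09, 7.57, -0.15] rot [-0.002, 0.003, 0.002] rows 1.8 0.0
[(array([ 268,  152,   21,  132, 2433], dtype=int32), array([277.99342376, 222.24907522]))]
```

View pics/w7.png

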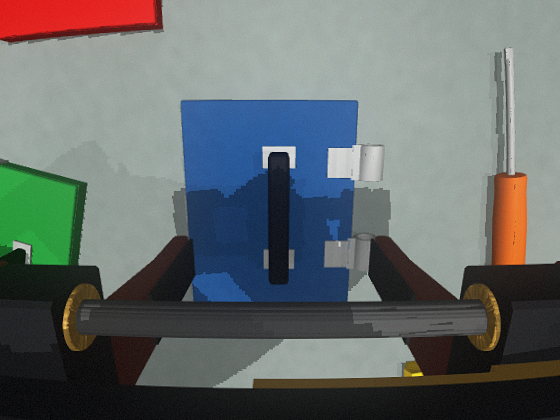

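```bash
python3 - <<'E'
from h import *
a=cam('wrist',dict(ee_pos=np.array([460.4,289.4,189.7]),orientation=np.array([-1.5699,.078,-.0769])))
b=cam('wrist',dict(ee_pos=np.array([458.2,305.0,111.8]),orientation=np.array([-1.5685,.075,-.078])))
print(tri([a,b],[(275.3,126),(278.7,152)]),tri([a,b],[(275.3,229),(277.8,284)]))
print(onz(b,[(278.7,152),(277.8,284)],50))
E
```

```text
(array([461.94454351, 348.74994817,  34.01094495]), [np.float64(0.017598684640042484), np.float64(0.01759868463995027)]) (array([452.50786824, 257.81858425,  48.80177118]), [np.float64(0.2736960413441821), np.float64(0.2736960413441444)])
[[462.15407198 350.28834372  50.        ]
 [452.30355279 258.43031455  50.        ]]
```

Emit:
{"fn": "carry_out", "kwargs": {"delta_pos": [[-0.1,3,-0.1],[-0.1,6,-0.1],[-0.1,7.5,-0.1],[-0.1,8.1,-0.1],[-0.1,8.1,-0.1],[-0.1,8.1,-0.1],[-0.1,8.1,-0.1],[-0.1,8.1,-0.1],[-0.1,8.1,-0.1]], "rotation": [[0,0,0],[0,0,0],[0,0,0],[0,0,0],[0,0,0],[0,0,0],[0,0,0],[0,0,0],[0,0,0]]}}

```text
t: 11.17
ee_pos: [457.0, 304.2, 30.3]
orientation: [-1.568, 0.075, -0.077]
ft_force: [-0.4, 0.9, 0.2]
width: 87.5
```

```bash
python3 - <<'E'
from h import *
plan([457.3,303.8,30],-0.1)
E
```

```text
t 11.17 ee [457.  304.2  30.3] F [-0.4  0.9  0.2] w 87.5 | cm [0.03, 0.03, -0.04] rot [-0.001, 0.003, 0.002] rows 0.0 0.0
```

Emit:
{"fn": "carry_out", "kwargs": {"delta_pos": [[0,0,0],[0,0,0],[0,0,0],[0,0,0],[0,0,0],[0,0,0],[0,0,0],[0,0,0],[0,0,0],[0,0,0],[0,0,0],[0,0,0]], "rotation": [[0,0,0],[0,0,0],[0,0,0],[0,0,0],[0,0,0],[0,0,0],[0,0,0],[0,0,0],[0,0,0],[0,0,0],[0,0,0],[0,0,0]], "hand": 255}}

```text
t: 12.17
ee_pos: [456.4, 303.8, 29.2]
orientation: [-1.569, 0.076, -0.076]
ft_force: [-0.6, -0.1, -0.9]
width: 13.5
```

Emit:
{"fn": "carry_out", "kwargs": {"delta_pos": [[0,0,0],[0,0,0],[0,-0.5,0],[0,-1,0],[0,-1,0],[0,-1,0]], "rotation": [[0,0,0],[0,0,0],[0,0,0],[0,0,0],[0,0,0],[0,0,0]]}}

```text
t: 12.67
ee_pos: [456.4, 303.8, 39.5]
orientation: [-1.569, 0.076, -0.076]
ft_force: [0.2, 0.3, -5.7]
width: 13.6
```

```bash
python3 - <<'E'
from h import *
plan([457.3,303.8,150],-0.1)
E
```

```text
t 12.67 ee [456.4 303.8  39.5] F [ 0.2  0.3 -5.7] w 13.6 | cm [0.1, -11.05, 0.01] rot [-0.0, 0.003, 0.0] rows 2.7 0.0
```

```bash
python3 - <<'E'
from h import *
crop('w1b','c8',125,205,180,95,4.3)
crop('w1b','c9',130,330,180,60,4.3)
E
```

```text
(no output)
```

View pics/c8.png

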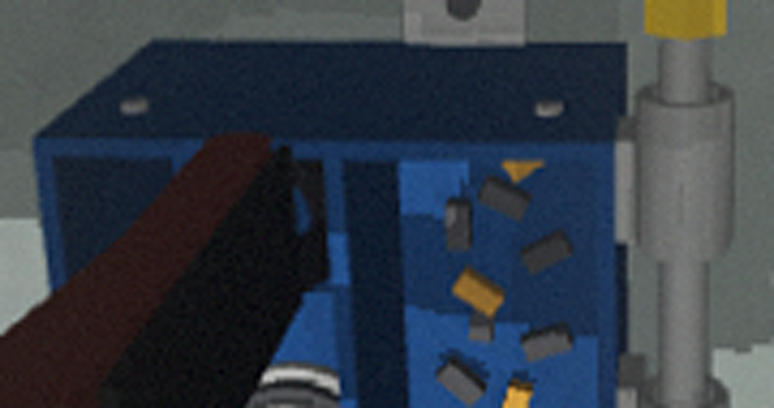

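View pics/c9.png

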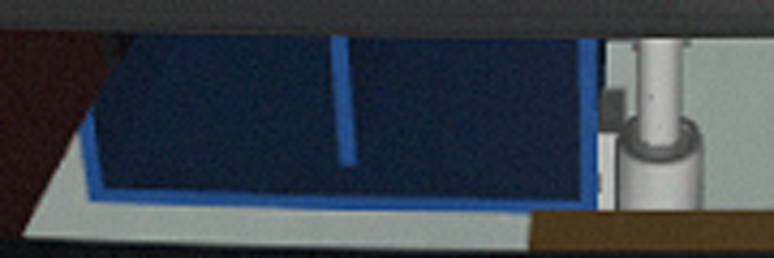

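```bash
python3 - <<'E'
from h import *
c=lambda u,v,s,x,y:((u+.5)/s-.5+x,(v+.5)/s-.5+y)
for R in ([-1.571,-0.048,0.046],[-1.57,-.046,.048]):
    A=cam('wrist',dict(ee_pos=np.array([571.64,-79.6,200.38]),orientation=np.array(R)))
    P=onz(A,[c(36,138,4.3,125,205),c(623,147,4.3,125,205),c(597,210,4.3,130,330),c(92,202,4.3,130,330)],75)
    print(P.round(1),P.mean(0).round(1)); print(np.linalg.norm(np.roll(P,-1,0)-P,axis=1))
    d=P[0]-P[3];e=P[1]-P[2];f=P[1]-P[0];g=P[2]-P[3];print([np.arctan2(-v[0],v[1]).round(4) for v in (d,e)],[np.arctan2(v[1],v[0]).round(4) for v in (f,g)])
    print('k', onz(A,[c(272,335,5,230,160),c(660,140,4.3,130,330)],75))
E
```

```text
[[ 444.  -121.8   75. ]
 [ 564.8 -116.2   75. ]
 [ 571.  -264.5   75. ]
 [ 452.1 -272.    75. ]] [ 508.  -193.6   75. ]
[120.86734615 148.48355407 119.15497657 150.41688749]
[np.float64(0.0535), np.float64(0.042)] [np.float64(0.0465), np.float64(0.0627)]
k [[ 576.69251215 -104.2948064    75.        ]
 [ 584.40365483 -243.86389513   75.        ]]
[[ 443.6 -121.8   75. ]
 [ 564.4 -116.    75. ]
 [ 570.7 -264.3   75. ]
 [ 451.7 -272.    75. ]] [ 507.6 -193.5   75. ]
[120.99839817 148.34178924 119.22330598 150.42825707]
[np.float64(0.054), np.float64(0.042)] [np.float64(0.0474), np.float64(0.0649)]
k [[ 576.36888646 -104.16773453   75.        ]
 [ 584.0720757  -243.60027256   75.        ]]
```

Emit:
{"fn": "carry_out", "kwargs": {"delta_pos": [[0,-3,0],[0,-6,0],[0,-9,0],[0,-11,0],[0,-11,0],[0,-11,0]], "rotation": [[0,0,0],[0,0,0],[0,0,0],[0,0,0],[0,0,0],[0,0,0]]}}

```text
t: 13.17
ee_pos: [456.6, 303.9, 149.6]
orientation: [-1.568, 0.075, -0.077]
ft_force: [0.8, -0.1, -5.6]
width: 13.6
```

```bash
python3 - <<'E'
from h import *
plan([512.6,-193.6,150],0.055)
E
```

```text
t 13.17 ee [456.6 303.9 149.6] F [ 0.8 -0.1 -5.6] w 13.6 | cm [10.39, -0.08, -48.98] rot [-0.001, -0.152, 0.002] rows 12.0 1.2
```

Emit:
{"fn": "carry_out", "kwargs": {"delta_pos": [[0.3,0,-1.5],[0.9,0,-4],[1.6,0,-7.5],[2.3,0,-11],[3,0,-14.5],[3.8,0,-18],[4.6,0,-21.5],[5.3,0,-25],[6.1,0,-28.5],[6.8,0,-32],[7.5,0,-35.5],[8.3,0,-39]], "rotation": [[0,-0.01,0],[0,-0.02,0],[0,-0.035,0],[0,-0.05,0],[0,-0.065,0],[0,-0.08,0],[0,-0.095,0],[0,-0.11,0],[0,-0.125,0],[0,-0.14,0],[0,-0.15,0],[0,-0.152,0]]}}

```text
t: 14.17
ee_pos: [499.2, -93.9, 146.8]
orientation: [-1.569, -0.04, 0.047]
ft_force: [1.4, -1.3, -4.9]
width: 13.8
```

```bash
python3 - <<'E'
from h import *
plan([512.6,-193.6,150],0.055)
E
```

```text
t 14.17 ee [499.2 -93.9 146.8] F [ 1.4 -1.3 -4.9] w 13.8 | cm [0.78, -0.33, -10.03] rot [-0.001, 0.0, -0.004] rows 2.4 0.0
```

Emit:
{"fn": "carry_out", "kwargs": {"delta_pos": [[0.3,0,-3],[0.6,0,-6],[0.8,0,-8],[0.8,0,-9.5],[0.8,0,-9.9],[0.8,0,-9.9],[0.8,0,-9.9],[0.8,0,-9.9],[0.8,0,-9.9],[0.8,0,-9.9]], "rotation": [[0,0,0],[0,0,0],[0,0,0],[0,0,0],[0,0,0],[0,0,0],[0,0,0],[0,0,0],[0,0,0],[0,0,0]]}}

```text
t: 15.0
ee_pos: [514.5, -189.9, 149.1]
orientation: [-1.57, -0.044, 0.044]
ft_force: [0.3, -0.2, -4.8]
width: 13.8
```

```bash
python3 - <<'E'
from h import *
plan([512.6,-193.6,150],0.055)
grab('wrist','w8');grab('scene','s8');grab('top','t8')
plan([512.6,-193.6,150],0.055)
crop('s8','s8c',140,120,160,170,3.5)
crop('t8','t8c',270,140,160,110,5)
E
```

```text
t 15.0 ee [ 514.5 -189.9  149.1] F [ 0.3 -0.2 -4.8] w 13.8 | cm [-0.21, -0.09, -0.36] rot [-0.0, 0.001, -0.0] rows 0.1 0.0
t 15.15 ee [ 514.7 -190.4  149.3] F [-0.1  0.1 -4.4] w 13.6 | cm [-0.23, -0.07, -0.31] rot [0.0, 0.001, 0.0] rows 0.1 0.0
```

View pics/w8.png

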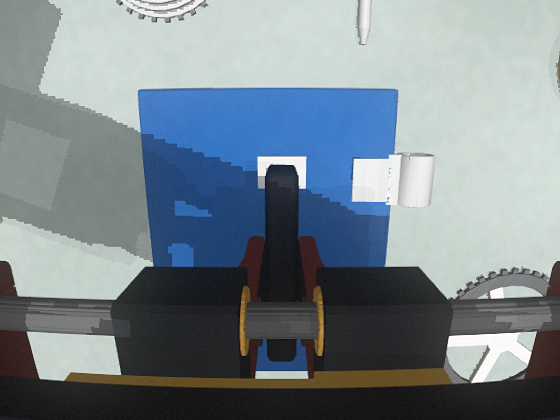

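View pics/s8c.png

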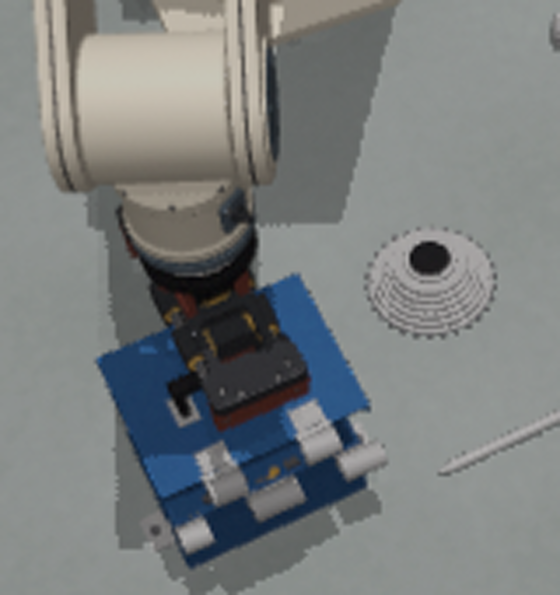

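View pics/t8c.png

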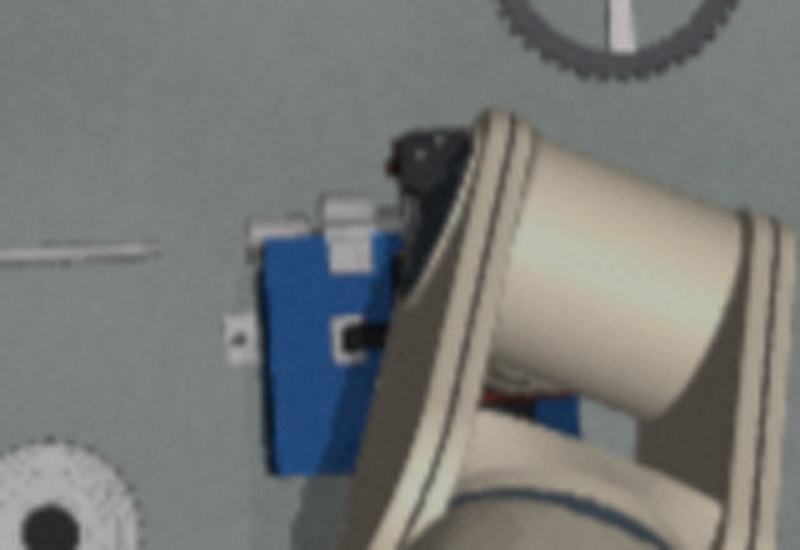

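```bash
python3 - <<'E'
from h import *
crop('w8','c10',130,75,320,220,2.5)
o=dict(ee_pos=np.array([514.5,-189.9,149.1]),orientation=ctrl.get_obs()['orientation'])
cm=cam('wrist',o);R=Ro.from_rotvec(o['orientation']).as_matrix()
P=onz(cm,[(138,89.5),(398,89.5)],o['ee_pos'][2]-13.2)
print(P,np.linalg.norm(P[0]-P[1]));print((P-o['ee_pos'])@R)
print('yaw edge',np.arctan2(*(P[1]-P[0])[[1,0]]),'tool',np.arctan2(R[1,0],R[0,0]))
# same for lid on bench before grasp in tool frame at grasp
Rg=Ro.from_rotvec([-1.569,.076,-.076]).as_matrix()
B=np.array([[395.66,391.6,16],[522.3,378.7,16],[506.1,218.4,16],[379,230.9,16]])
print((B-[456.4,303.8,29.2])@Rg)
E
```

```text
[[ 440.89449801 -112.76628431  135.9       ]
 [ 567.81344277 -106.07269262  135.9       ]] 127.09532921378289
[[-69.20135199  13.17371135  81.11255286]
 [ 57.89340016  13.20734989  80.73103969]]
yaw edge 0.05269029109404343 tool 0.05569210909881091
[[-68.93942324  13.23895139  81.51388648]
 [ 58.35447449  13.23584504  80.91123354]
 [ 57.71976374  13.16190209 -80.20400992]
 [-69.99333021  13.16481459 -80.04393408]]
```

View pics/c10.png

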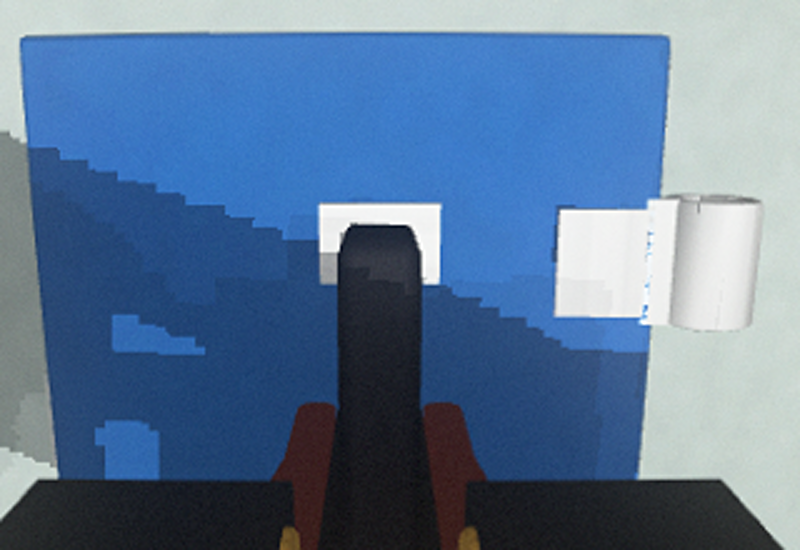

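```bash
python3 - <<'E'
from h import *
plan([513.2,-194.0,116],0.056)
E
```

```text
t 15.15 ee [ 514.7 -190.4  149.3] F [-0.1  0.1 -4.4] w 13.6 | cm [-0.17, 3.33, -0.35] rot [0.0, -0.0, 0.0] rows 0.8 0.0
```

Emit:
{"fn": "carry_out", "kwargs": {"delta_pos": [[-0.15,1,-0.33],[-0.15,2,-0.33],[-0.15,2.8,-0.33],[-0.15,3.3,-0.33],[-0.15,3.3,-0.33],[-0.15,3.3,-0.33],[-0.15,3.3,-0.33],[-0.15,3.3,-0.33],[-0.15,3.3,-0.33],[-0.15,3.3,-0.33]], "rotation": [[0,0,0],[0,0,0],[0,0,0],[0,0,0],[0,0,0],[0,0,0],[0,0,0],[0,0,0],[0,0,0],[0,0,0]]}}

```text
t: 15.98
ee_pos: [513.5, -194.3, 116.6]
orientation: [-1.571, -0.044, 0.043]
ft_force: [-0.5, -1.1, -5.4]
width: 13.8
```

```bash
python3 - <<'E'
from h import *
plan([513.2,-194.0,116],0.056)
grab('wrist','w9');grab('scene','s9');grab('top','t9')
crop('s9','s9c',160,195,100,95,6)
crop('w9','w9c',110,60,360,230,2.2)
crop('t9','t9c',300,160,70,80,7)
E
```

```text
t 15.98 ee [ 513.5 -194.3  116.6] F [-0.5 -1.1 -5.4] w 13.8 | cm [-0.03, 0.06, 0.03] rot [0.0, -0.001, 0.001] rows 0.0 0.0
```

View pics/s9c.png

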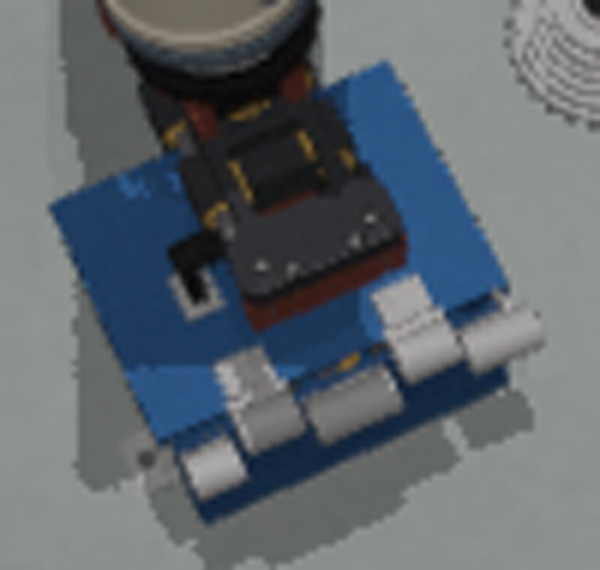

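View pics/t9c.png

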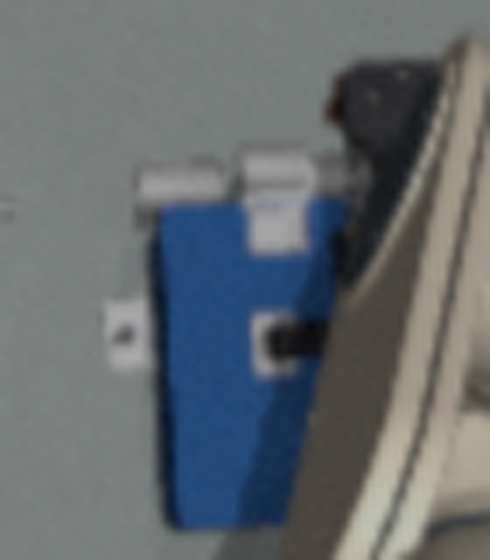

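View pics/w9c.png

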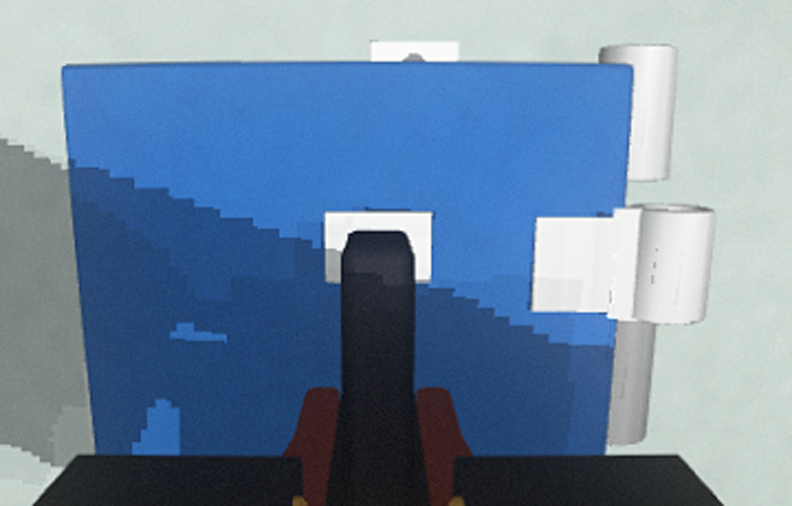

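```bash
python3 - <<'E'
from h import *
crop('w9','w9d',345,70,100,200,3)
import cv2
E
```

```text
(no output)
```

View pics/w9d.png

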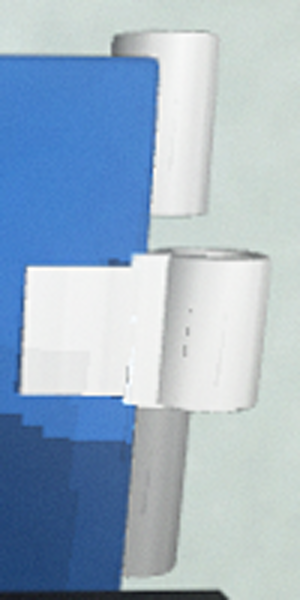

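```bash
python3 - <<'E'
from h import *
c=lambda u,v:((u+.5)/3-.5+345,(v+.5)/3-.5+70)
o=ctrl.get_obs(); o=dict(ee_pos=np.array([513.5,-194.3,116.6]),orientation=o['orientation'])
cm=cam('wrist',o);print(cm[3])
yaw=.055;X=np.array([np.cos(yaw),np.sin(yaw)]);Y=np.array([-np.sin(yaw),np.cos(yaw)])
b=onz(cm,[c(219,40),c(208,212)],78.2)[:,:2];l=onz(cm,[c(270,259),c(262,406)],103)[:,:2]
w=onz(cm,[c(188,450),c(177,568)],78.2)[:,:2]
for n,p,off in(('box',b,9.5),('lid',l,9.3),('mid',w,9.5)):
    print(n,p.round(1),'x',((p-[513.5,-194.3])@X-off).round(2),'y',((p-[513.5,-194.3])@Y).round(2))
E
```

```text
[ 510.56165285 -126.98920412  279.51195348]
box [[ 585.7 -103.8]
 [ 587.7 -135.5]] x [67.58 67.86] y [86.41 54.59]
lid [[ 590.2 -141.6]
 [ 592.9 -167.4]] x [70.17 71.41] y [48.38 22.5 ]
mid [[ 590.5 -183. ]
 [ 592.  -208.7]] x [67.97 68.1 ] y [  7.02 -18.69]
```

```bash
python3 - <<'E'
from h import *
im=cv2.imread('pics/w9.png').astype(int)
for r in (85,95,105,115,125,135,160,170,180,190,200):
    print(r,im[r,400:442,0].tolist()) # blue ch
E
```

```text
85 [235, 236, 239, 243, 244, 247, 245, 243, 242, 241, 236, 232, 231, 231, 224, 217, 208, 190, 209, 208, 211, 210, 210, 213, 212, 211, 216, 209, 215, 213, 210, 212, 209, 208, 211, 209, 210, 209, 210, 211, 206, 210]
95 [237, 239, 241, 244, 244, 243, 242, 240, 239, 235, 230, 228, 230, 224, 216, 207, 197, 199, 209, 210, 212, 210, 210, 209, 209, 210, 206, 209, 210, 210, 207, 212, 212, 211, 212, 212, 212, 214, 214, 215, 213, 213]
105 [239, 241, 242, 244, 244, 242, 239, 236, 235, 231, 228, 227, 226, 217, 204, 198, 190, 212, 212, 209, 210, 208, 211, 208, 210, 211, 212, 207, 209, 213, 212, 210, 211, 211, 212, 213, 212, 209, 210, 208, 211, 210]
115 [238, 237, 238, 240, 241, 238, 236, 233, 229, 226, 227, 228, 218, 210, 199, 180, 209, 219, 212, 215, 215, 216, 214, 214, 212, 211, 214, 211, 213, 214, 215, 214, 213, 213, 210, 209, 211, 212, 210, 212, 211, 212]
125 [237, 231, 239, 239, 237, 234, 233, 230, 228, 226, 224, 221, 210, 197, 183, 210, 215, 214, 218, 215, 214, 214, 211, 210, 211, 211, 211, 210, 210, 210, 213, 214, 213, 213, 212, 207, 214, 211, 211, 213, 209, 211]
135 [235, 237, 237, 235, 23
[... 562 characters left out ...]
 212, 203, 196, 208, 211, 212, 215, 209, 212, 213, 214]
180 [175, 182, 189, 194, 199, 209, 216, 170, 216, 227, 229, 231, 232, 235, 236, 238, 237, 240, 239, 235, 239, 239, 237, 235, 235, 234, 232, 230, 228, 224, 211, 197, 189, 204, 213, 210, 212, 215, 215, 213, 215, 215]
190 [187, 197, 199, 205, 210, 213, 220, 223, 228, 230, 231, 232, 236, 235, 236, 235, 238, 237, 230, 239, 238, 236, 236, 233, 232, 229, 229, 227, 222, 209, 190, 180, 198, 212, 209, 212, 209, 211, 212, 213, 212, 211]
200 [192, 198, 206, 212, 217, 219, 225, 228, 232, 233, 233, 234, 233, 235, 236, 235, 236, 235, 237, 236, 236, 233, 233, 231, 228, 227, 223, 214, 203, 190, 175, 206, 213, 213, 210, 212, 212, 209, 212, 211, 210, 212]
```

```bash
python3 - <<'E'
from h import *
o=ctrl.get_obs(); o=dict(ee_pos=np.array([513.5,-194.3,116.6]),orientation=o['orientation'])
cm=cam('wrist',o)
yaw=.055;X=np.array([np.cos(yaw),np.sin(yaw)])
f=lambda px,z,off:((onz(cm,px,z)[:,:2]-[513.5,-194.3])@X-off).round(2)
print(f([(417.5,85),(417,95),(416.5,105),(415.7,115),(414.7,125),(414,135)],78.2,9.5))
L=[(434.8,160),(433.8,170),(432.8,180),(431.8,190),(430.8,200)]
for dz in(-4,-2,0): print(dz,f(L,103+dz,9.3))
E
python3 - <<'E'
import sys;sys.path.insert(0,'.')
from h import *
import numpy as np
# scene/top: lid plate corner triangulation
t=cam('top');s=cam('scene')
c=lambda u,v,q,x,y:((u+.5)/q-.5+x,(v+.5)/q-.5+y)
print('+y back',tri([t,s],[c(177,527,7,300,160),c(388,63,6,160,195)]))
print('+y hinge',tri([t,s],[c(163,205,7,300,160),c(511,290,6,160,195)]))
print('-y hinge z95',onz(s,[c(160,440,6,160,195)],102),'-y back',onz(s,[c(50,206,6,160,195)],102))
E
```

```text
[67.56 67.66 67.78 67.73 67.58 67.61]
-4 [72.24 72.22 72.22 72.23 72.25]
-2 [71.34 71.33 71.32 71.33 71.36]
0 [70.45 70.43 70.43 70.44 70.46]
+y back (array([ 439.42402098, -115.67498202,  102.716962  ]), [np.float64(0.6843917774301911), np.float64(0.684391777430147)])
+y hinge (array([ 566.10467431, -109.58750959,   98.8499179 ]), [np.float64(2.0045691785261046), np.float64(2.0045691785261153)])
-y hinge z95 [[ 573.69297124 -267.48131982  102.        ]] -y back [[ 447.55211586 -275.2303265   102.        ]]
```

```bash
python3 - <<'E'
from h import *
o=dict(ee_pos=np.array([460.4,289.4,189.7]),orientation=np.array([-1.5699,.078,-.0769]))
cm=cam('wrist',o)
c=lambda u,v,s,x,y:((u+.5)/s-.5+x,(v+.5)/s-.5+y)
yaw=-.1;X=np.array([np.cos(yaw),np.sin(yaw)])
C=cm[3]; print(C)
px=[c(677,190,4,190,75),c(672,295,4,190,75),c(661,490,4,190,75),c(656,585,4,190,75)]
a=np.arctan2(69,C[2]-12);off=10*np.cos(a)
P=onz(cm,px,12+10*np.sin(a))[:,:2]
print(((P-[457.3,303.8])@X-off).round(2))
# w8: lid held: knuckle right edge c10 scale 2.5 off (130,75)
o=dict(ee_pos=np.array([514.5,-189.9,149.1]),orientation=ctrl.get_obs()['orientation'])
cm=cam('wrist',o); yaw=.0555;X=np.array([np.cos(yaw),np.sin(yaw)])
P=onz(cm,[c(761,205,2.5,130,75),c(754,325,2.5,130,75)],149.1-17.2+3.6)[:,:2]
print(((P-[514.5,-189.9])@X-9.3).round(2))
E
```

```text
[467.96527322 356.41365497 352.58529216]
[69.23 69.21 68.94 68.98]
[69.93 71.02]
```

```bash
python3 - <<'E'
from h import *
im=cv2.imread('pics/w9.png').astype(int)
o=dict(ee_pos=np.array([513.5,-194.3,116.6]),orientation=ctrl.get_obs()['orientation'])
cm=cam('wrist',o); R=Ro.from_rotvec(o['orientation']).as_matrix()
for r in (185,200,215,230):
    row=im[r].max(1); xs=[x for x in range(255,310) if row[x]<65]; a,b=xs[0]-.5,xs[-1]+.5
    print(r,a,b,((onz(cm,[(a,r),(b,r)],116.6+22.8)-o['ee_pos'])@R)[:,0].round(2))
# box: rim? check plate +y edge corners
print(((onz(cm,[(138.5,89),(397,89)],103.4)-o['ee_pos'])@R).round(2))
E
```

```text
185 264.5 297.5 [-5.9   7.52]
200 264.5 297.5 [-5.98  7.59]
215 264.5 297.5 [-6.06  7.66]
230 264.5 297.5 [-6.15  7.73]
[[-68.93  13.17  81.34]
 [ 57.38  13.21  80.96]]
```

Emit:
{"fn": "carry_out", "kwargs": {"delta_pos": [[-0.1,0,0.05],[-0.22,0,0.08],[-0.22,0.3,0.08],[-0.22,0.6,0.08],[-0.22,0.8,0.08],[-0.22,0.8,0.08],[-0.22,0.8,0.08],[-0.22,0.8,0.08]], "rotation": [[0,0,0],[0,0,0],[0,0,0],[0,0,0],[0,0,0],[0,0,0],[0,0,0],[0,0,0]]}}

```text
t: 16.8
ee_pos: [511.0, -193.6, 108.1]
orientation: [-1.57, -0.043, 0.043]
ft_force: [-0.1, 0.3, -5.0]
width: 13.8
```

```bash
python3 - <<'E'
from h import *
o,_=grab('wrist','w10'); plan([511.4,-193.3,92],0.055)
im=cv2.imread('pics/w10.png').astype(int)
for r in (80,90,100,110,120,130,145,155,165,175,185,195): print(r,im[r,395:440,0].tolist())
crop('w10','w10d',345,60,100,200,3)
E
```

```text
t 16.85 ee [ 511.1 -193.6  108.2] F [-0.7 -0.  -5. ] w 13.4 | cm [0.03, 1.62, 0.02] rot [0.0, -0.0, 0.0] rows 0.4 0.0
80 [211, 201, 205, 202, 203, 208, 208, 204, 189, 188, 184, 170, 169, 165, 169, 168, 174, 177, 194, 187, 182, 186, 197, 205, 186, 185, 187, 189, 200, 202, 210, 215, 210, 212, 212, 214, 215, 213, 214, 213, 214, 213, 211, 214, 213]
90 [188, 178, 161, 175, 184, 190, 197, 203, 211, 218, 223, 224, 227, 229, 232, 236, 238, 240, 244, 244, 244, 243, 242, 241, 239, 235, 232, 229, 229, 227, 212, 202, 196, 204, 212, 212, 213, 211, 210, 209, 208, 214, 212, 211, 210]
100 [205, 189, 168, 176, 188, 199, 201, 206, 214, 221, 227, 227, 228, 232, 235, 237, 240, 242, 243, 244, 243, 241, 239, 237, 233, 231, 230, 229, 227, 214, 205, 193, 200, 213, 209, 211, 209, 211, 212, 214, 212, 209, 212, 209, 215]
110 [199, 174, 166, 193, 197, 203, 210, 215, 220, 227, 229, 228, 232, 235, 239, 240, 241, 242, 243, 243, 239, 237, 236, 233, 230, 226, 227, 225, 217, 206, 192, 198, 208, 211, 209, 212, 209, 209, 210, 215, 210, 212, 213, 215, 212]
120 [182, 169, 195, 199, 202, 210, 216, 223, 227, 228, 230, 232,
[... 1075 characters left out ...]
 212, 212]
175 [240, 241, 241, 243, 219, 168, 178, 185, 193, 197, 206, 211, 217, 220, 222, 227, 229, 230, 233, 234, 236, 238, 239, 237, 234, 240, 240, 240, 240, 238, 236, 233, 231, 229, 227, 215, 207, 197, 194, 213, 212, 215, 214, 210, 211]
185 [241, 241, 242, 221, 169, 181, 186, 195, 201, 206, 211, 217, 220, 222, 230, 230, 235, 234, 235, 236, 236, 237, 237, 240, 239, 238, 237, 236, 236, 236, 233, 231, 227, 227, 215, 203, 191, 188, 214, 215, 211, 210, 208, 213, 213]
195 [239, 240, 232, 185, 186, 188, 200, 204, 208, 211, 218, 180, 217, 229, 231, 233, 235, 236, 235, 236, 236, 237, 237, 237, 238, 235, 235, 236, 232, 231, 228, 226, 222, 213, 197, 185, 178, 210, 211, 209, 213, 211, 212, 211, 210]
```

View pics/w10d.png

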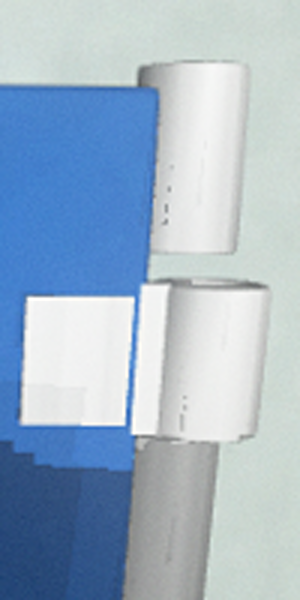

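```bash
python3 - <<'E'
from h import *
e=np.array([511.1,-193.6,108.2]); o=dict(ee_pos=e,orientation=ctrl.get_obs()['orientation'])
cm=cam('wrist',o);C=cm[3]
yaw=.055;X=np.array([np.cos(yaw),np.sin(yaw)]);Y=np.array([-X[1],X[0]])
def f(px,z):
    a=np.arctan2(71,C[2]-z);P=onz(cm,px,z+10*np.sin(a))[:,:2]-e[:2]; return (P@X-10*np.cos(a)).round(2),(P@Y).round(2)
c=lambda u,v:((u+.5)/3-.5+345,(v+.5)/3-.5+60)
print(f([(427.7,90),(426.6,100),(425.7,110),(425,120),(424.2,130)],75))
print(f([(434.3,165),(433.3,175),(432.3,185),(431.2,195)],91))
print('ends box',f([c(249,68),c(238,248)],75)[1],'lid',f([c(270,289),c(257,437)],91)[1])
E
```

```text
(array([70.21, 70.01, 69.93, 69.97, 69.97]), array([82.11, 76.86, 71.57, 66.23, 60.84]))
(array([70.39, 70.38, 70.39, 70.35]), array([43.76, 38.55, 33.28, 27.94]))
ends box [86.09 54.12] lid [48.39 22.34]
```

Emit:
{"fn": "carry_out", "kwargs": {"delta_pos": [[0,0,0.08],[0,0.2,0.08],[0,0.4,0.08],[0,0.6,0.08],[0,0.8,0.08],[0,1,0.08],[0,1.2,0.08],[0,1.2,0.08],[0,1.2,0.08]], "rotation": [[0,0,0],[0,0,0],[0,0,0],[0,0,0],[0,0,0],[0,0,0],[0,0,0],[0,0,0],[0,0,0]]}}

```text
t: 17.6
ee_pos: [510.9, -192.7, 96.0]
orientation: [-1.57, -0.043, 0.043]
ft_force: [-0.2, 0.2, -5.1]
width: 13.8
```

```bash
python3 - <<'E'
from h import *
o,_=grab('wrist','w11'); plan([511.4,-193.3,92],0.055)
print(o['moment'])
grab('scene','s11');crop('s11','s11c',160,195,100,95,6)
crop('w11','w11d',345,60,100,200,3)
E
```

```text
t 17.65 ee [ 511.  -192.8   96.1] F [-0.6 -0.3 -5.3] w 13.8 | cm [0.04, 0.41, -0.06] rot [-0.0, -0.0, -0.0] rows 0.1 0.0
[-0.07273517  0.06569342  0.03793633]
```

View pics/s11c.png

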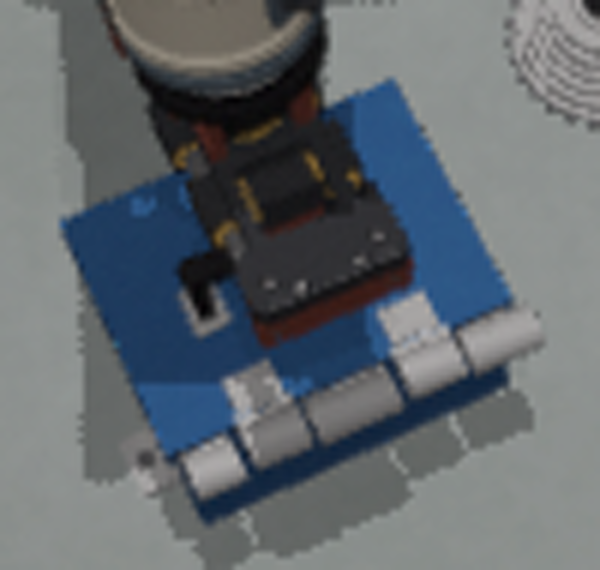

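View pics/w11d.png

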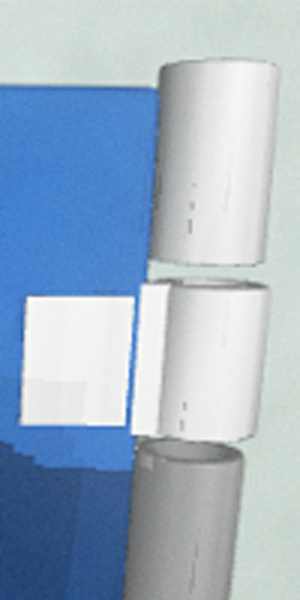

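The lid's knuckles are entering the gaps without touching. Lowering the last few millimetres.

Emit:
{"fn": "carry_out", "kwargs": {"delta_pos": [[0,0.1,0],[0,0.2,0],[0,0.3,0],[0,0.35,0],[0,0.4,0],[0,0.4,0],[0,0.4,0],[0,0.4,0]], "rotation": [[0,0,0],[0,0,0],[0,0,0],[0,0,0],[0,0,0],[0,0,0],[0,0,0],[0,0,0]]}}

```text
t: 18.37
ee_pos: [511.0, -192.7, 92.2]
orientation: [-1.57, -0.043, 0.043]
ft_force: [-0.3, 0.2, -4.7]
width: 13.8
```

Emit:
{"fn": "carry_out", "kwargs": {"delta_pos": [[0,0.1,0],[0,0.15,0],[0,0.15,0],[0,0.15,0],[0,0.15,0],[0,0.15,0]], "rotation": [[0,0,0],[0,0,0],[0,0,0],[0,0,0],[0,0,0],[0,0,0]]}}

```text
t: 18.87
ee_pos: [511.0, -192.8, 92.1]
orientation: [-1.57, -0.043, 0.043]
ft_force: [-5.4, 1.4, 12.0]
width: 13.4
```

Emit:
{"fn": "carry_out", "kwargs": {"delta_pos": [[0,-0.12,0],[0,-0.12,0],[0,-0.12,0]], "rotation": [[0,0,0],[0,0,0],[0,0,0]]}}

```text
t: 19.12
ee_pos: [511.2, -192.8, 92.1]
orientation: [-1.571, -0.044, 0.043]
ft_force: [-1.2, 0.3, 2.4]
width: 13.5
```

Emit:
{"fn": "carry_out", "kwargs": {"delta_pos": [[0,0,0],[0,0,0],[0,0,0],[0,0,0],[0,0,0],[0,0,0],[0,0,0],[0,-1,0],[0,-3,0],[0,-6,0],[0,-9,0],[0,-9,0]], "rotation": [[0,0,0],[0,0,0],[0,0,0],[0,0,0],[0,0,0],[0,0,0],[0,0,0],[0,0,0],[0,0,0],[0,0,0],[0,0,0],[0,0,0]], "hand": 0}}

```text
t: 20.12
ee_pos: [514.2, -194.0, 187.9]
orientation: [-1.574, -0.05, 0.036]
ft_force: [0.8, -0.2, -0.5]
width: 87.0
```

```bash
python3 - <<'E'
from h import *
grab('scene','s12');crop('s12','s12c',160,195,100,95,6)
o,_=grab('wrist','w12');print(o['ee_pos'],o['orientation'])
plan([520,-70,200],0.055)
E
```

```text
[ 513.11655203 -193.57025878  185.58952802] [-1.57308095 -0.04818112  0.03828725]
t 20.22 ee [ 511.8 -193.1  183.7] F [-0.5 -0.  -0.4] w 87.6 | cm [1.5, -1.65, 12.24] rot [0.001, -0.0, 0.003] rows 3.0 0.0
```

View pics/s12c.png

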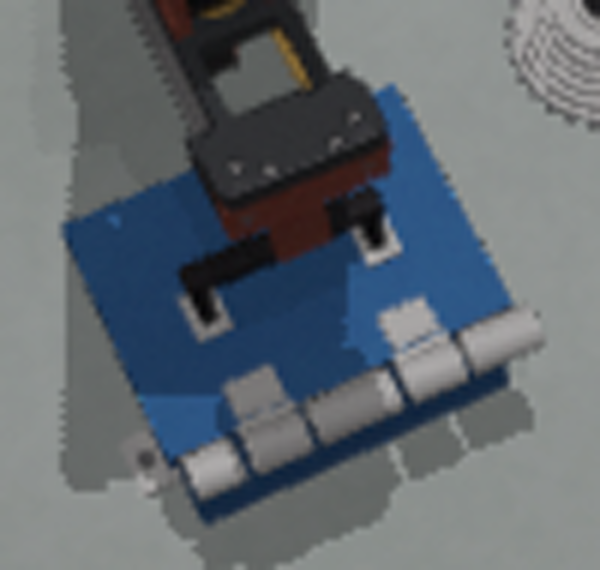

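View pics/w12.png

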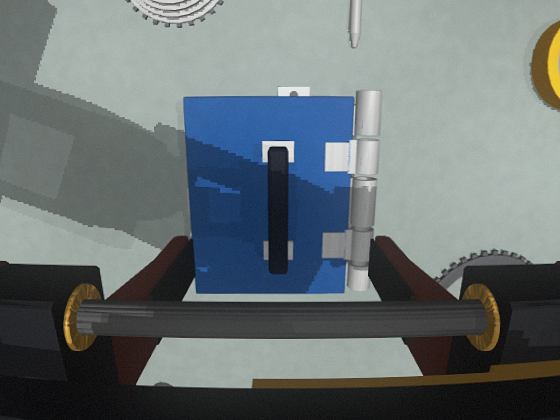

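```bash
python3 - <<'E'
from h import *
plan([563,110,170],0.058)
E
```

```text
t 20.22 ee [ 511.8 -193.1  183.7] F [-0.5 -0.  -0.4] w 87.6 | cm [6.77, 1.34, 29.98] rot [0.001, -0.003, 0.003] rows 7.4 0.0
```

Emit:
{"fn": "carry_out", "kwargs": {"delta_pos": [[6.8,1.3,30],[6.8,1.3,30],[6.8,1.3,30],[6.8,1.3,30],[6.8,1.3,30],[6.8,1.3,30],[6.8,1.3,30],[6.8,1.3,30],[6.8,1.3,30],[6.8,1.3,30],[6.8,1.3,30],[6.8,1.3,30]], "rotation": [[0,-0.003,0],[0,-0.003,0],[0,-0.003,0],[0,-0.003,0],[0,-0.003,0],[0,-0.003,0],[0,-0.003,0],[0,-0.003,0],[0,-0.003,0],[0,-0.003,0],[0,-0.003,0],[0,-0.003,0]]}}

```text
t: 21.22
ee_pos: [561.8, 109.1, 168.4]
orientation: [-1.571, -0.043, 0.045]
ft_force: [0.5, 0.0, -0.8]
width: 88.0
```

```bash
python3 - <<'E'
from h import *
o,im=grab('wrist','w13');cm=cam('wrist',o);print(o['ee_pos'],o['orientation'])
m=ymask(im);k,l,s,c=cv2.connectedComponentsWithStats(m)
for i in range(1,k):
    if s[i][4]>80: print(s[i],c[i],onz(cm,[c[i]],9))
E
```

```text
[561.79913029 109.14881042 168.40978066] [-1.57074993 -0.04346705  0.04544895]
[277 157  21  39 771] [286.58754864 175.67185473] [[566.80629692 123.09378493   9.        ]]
```

View pics/w13.png

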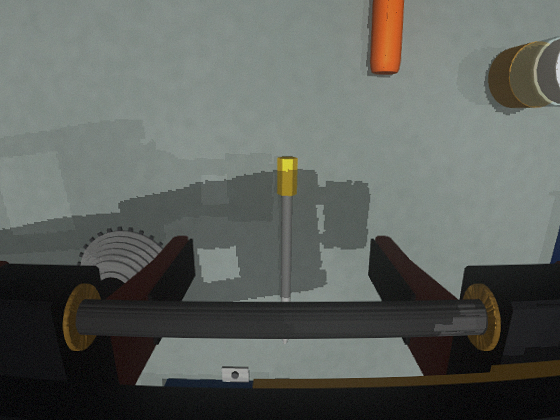

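```bash
python3 - <<'E'
from h import *
o=dict(ee_pos=np.array([561.8,109.15,168.4]),orientation=np.array([-1.57075,-.04347,.04545]))
cm=cam('wrist',o)
crop('w13','w13c',255,145,60,160,4.5)
im=cv2.imread('pics/w13.png').astype(int)
for r in (205,220,240,260,280): print(r,im[r,270:302,1].tolist())
E
```

```text
205 [87, 85, 89, 96, 97, 95, 93, 90, 88, 86, 85, 73, 82, 93, 99, 109, 112, 107, 110, 108, 94, 85, 85, 93, 94, 91, 93, 90, 95, 94, 89, 93]
220 [86, 86, 94, 94, 92, 95, 95, 93, 91, 84, 86, 81, 80, 98, 98, 107, 105, 112, 109, 98, 90, 79, 98, 94, 92, 95, 95, 96, 96, 97, 97, 90]
240 [95, 92, 95, 95, 94, 91, 96, 96, 88, 91, 81, 74, 89, 100, 102, 106, 109, 111, 103, 96, 91, 80, 94, 94, 92, 96, 92, 96, 94, 99, 94, 94]
260 [96, 94, 93, 97, 97, 99, 97, 95, 90, 90, 86, 76, 88, 97, 106, 108, 110, 107, 101, 97, 88, 86, 95, 96, 95, 90, 91, 94, 92, 93, 95, 94]
280 [93, 98, 99, 96, 97, 95, 94, 97, 96, 85, 87, 75, 93, 98, 103, 105, 109, 107, 101, 92, 82, 97, 96, 95, 97, 94, 92, 99, 95, 98, 92, 91]
```

View pics/w13c.png

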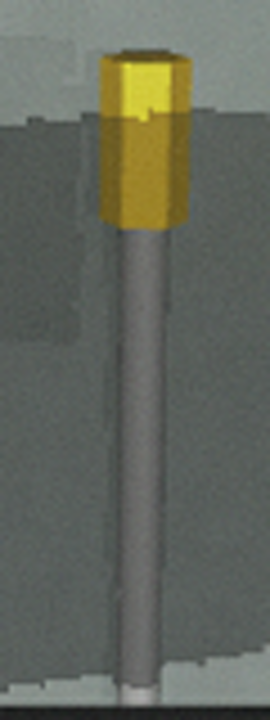

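```bash
python3 - <<'E'
from h import *
o=dict(ee_pos=np.array([561.8,109.15,168.4]),orientation=np.array([-1.57075,-.04347,.04545]))
cm=cam('wrist',o)
c=lambda u,v:((u+.5)/4.5-.5+255,(v+.5)/4.5-.5+145)
P=onz(cm,[c(145,57),c(144,228),c(143,260),c(140,680)],6);print(P)
d=P[0]-P[3];print(np.arctan2(-d[0],d[1]));d=P[2]-P[3];print(np.arctan2(-d[0],d[1]))
K=onz(cm,[c(145,140)],12)
t=cam('top');im=ctrl.get_image('top');cv2.imwrite('pics/t13.png',im[:,:,::-1])
m=ymask(im);k,l,s,cc=cv2.connectedComponentsWithStats(m)
for i in range(1,k):
    if 25<s[i][4]<200: print(s[i],cc[i],onz(t,[cc[i]],9))
s_=cam('scene');im=ctrl.get_image('scene');m=ymask(im);k,l,s,cs=cv2.connectedComponentsWithStats(m)
for i in range(1,k):
    if 25<s[i][4]<200: print(s[i],cs[i],onz(s_,[cs[i]],9))
plan([566.8-.8,123.0,60],0.058)
E
```

```text
[[566.08236009 139.8349158    6.        ]
 [568.02463527 103.78114074   6.        ]
 [568.22810976  96.81565338   6.        ]
 [573.48407527  -2.30866336   6.        ]]
0.05202511546113476
0.0529743678532618
[ 52 117  21   8  50] [ 62.32 120.52] [[776.66517268 660.12401553   9.        ]]
[ 74 125  19  17  69] [ 83.26086957 133.26086957] [[738.22222411 595.66717575   9.        ]]
[486 207  24  13 184] [497.15217391 212.84782609] [[727.63464262 600.76784926   9.        ]]
[512 211  25  10 150] [523.80666667 215.36666667] [[765.55383158 664.08687173   9.        ]]
[317 223  13  10  71] [323.23943662 227.18309859] [[564.99135576 126.55161083   9.        ]]
t 21.37 ee [562.3 109.3 168.9] F [-0.9  0.3  0.3] w 87.8 | cm [0.45, 10.89, 1.35] rot [0.0, -0.002, -0.0] rows 2.6 0.0
```

Emit:
{"fn": "carry_out", "kwargs": {"delta_pos": [[0.4,4,1.3],[0.4,8,1.3],[0.4,10.9,1.3],[0.4,10.9,1.3],[0.4,10.9,1.3],[0.4,10.9,1.3],[0.4,10.9,1.3],[0.4,10.9,1.3]], "rotation": [[0,0,0],[0,0,0],[0,0,0],[0,0,0],[0,0,0],[0,0,0],[0,0,0],[0,0,0]]}}

```text
t: 22.03
ee_pos: [567.2, 123.8, 62.1]
orientation: [-1.57, -0.048, 0.042]
ft_force: [0.3, -0.5, 0.4]
width: 87.9
```

```bash
python3 - <<'E'
from h import *
o,im=grab('wrist','w14');cm=cam('wrist',o)
m=ymask(im);k,l,s,c=cv2.connectedComponentsWithStats(m)
for i in range(1,k):
    if s[i][4]>80: print(s[i],c[i],onz(cm,[c[i]],9))
a=cam('wrist',dict(ee_pos=np.array([561.8,109.15,168.4]),orientation=np.array([-1.57075,-.04347,.04545])))
i=np.argmin([np.linalg.norm(x-[281,235]) for x in c]);print(tri([a,cm],[(286.59,175.67),c[i]]))
plan([566,123,2],.055)
E
```

```text
[ 265  197   29   58 1612] [278.90508685 225.07568238] [[566.81976866 123.0154766    9.        ]]
(array([566.8052755 , 123.18655745,   9.54228718]), [np.float64(0.0061726477158897605), np.float64(0.006172647715960396)])
t 22.08 ee [566.9 123.9  61.8] F [ 0.6  0.2 -0.3] w 88.1 | cm [-0.12, 5.98, -0.08] rot [-0.0, 0.003, 0.003] rows 1.4 0.0
```

View pics/w14.png

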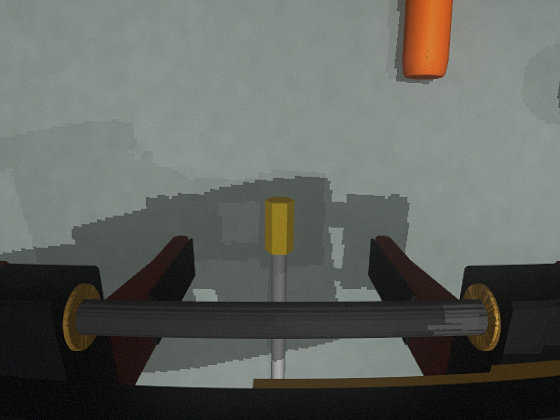

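Emit:
{"fn": "carry_out", "kwargs": {"delta_pos": [[0,2.5,-0.05],[0,4.5,-0.05],[0,5.5,-0.05],[0,5.7,-0.05],[0,5.7,-0.05],[0,5.7,-0.05],[0,5.7,-0.05],[0,5.7,-0.05],[0,5.7,-0.05]], "rotation": [[0,0.003,0],[0,0.003,0],[0,0.003,0],[0,0.003,0],[0,0.003,0],[0,0.003,0],[0,0.003,0],[0,0.003,0],[0,0.003,0]]}}

```text
t: 22.83
ee_pos: [566.2, 123.4, 3.7]
orientation: [-1.57, -0.044, 0.042]
ft_force: [0.1, 0.5, 0.6]
width: 87.9
```

Emit:
{"fn": "carry_out", "kwargs": {"delta_pos": [[0,0.15,0],[0,0.15,0],[0,0.15,0],[0,0.15,0],[0,0.15,0],[0,0.15,0],[0,0.15,0],[0,0.15,0],[0,0.15,0],[0,0.15,0],[0,0.15,0],[0,0.15,0]], "rotation": [[0,0,0],[0,0,0],[0,0,0],[0,0,0],[0,0,0],[0,0,0],[0,0,0],[0,0,0],[0,0,0],[0,0,0],[0,0,0],[0,0,0]], "hand": 255}}

```text
t: 23.83
ee_pos: [565.7, 123.3, 1.4]
orientation: [-1.57, -0.043, 0.043]
ft_force: [-0.7, -0.2, 0.0]
width: 16.9
```

Emit:
{"fn": "carry_out", "kwargs": {"delta_pos": [[0,0,0],[0,0,0],[0,0,0],[0,0,0]], "rotation": [[0,0,0],[0,0,0],[0,0,0],[0,0,0]]}}

```text
t: 24.17
ee_pos: [565.7, 123.2, 1.4]
orientation: [-1.57, -0.043, 0.043]
ft_force: [0.8, 0.3, 0.7]
width: 17.2
```

```bash
python3 - <<'E'
from h import *
o,im=grab('wrist','w15'); plan([566,123,2],.055)
crop('w15','w15c',210,190,140,110,5)
E
```

```text
t 24.22 ee [565.7 123.2   1.4] F [-0.   0.2  0.2] w 17.1 | cm [0.03, -0.06, -0.03] rot [0.0, -0.0, 0.0] rows 0.0 0.0
```

View pics/w15c.png

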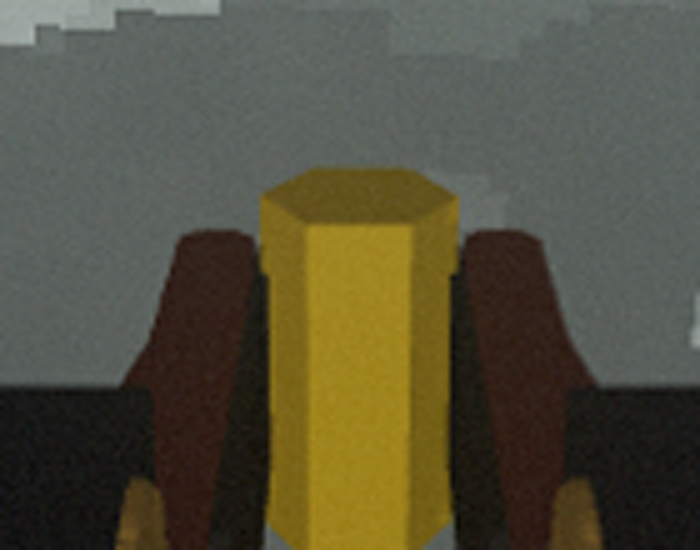

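Emit:
{"fn": "carry_out", "kwargs": {"delta_pos": [[0,-1,0],[0,-2,0],[0,-3,0],[0,-4,0],[0,-5,0],[0,-6,0],[0,-6.7,0],[0,-6.7,0],[0,-6.7,0],[0,-6.7,0],[0,-6.7,0]], "rotation": [[0,0,0],[0,0,0],[0,0,0],[0,0,0],[0,0,0],[0,0,0],[0,0,0],[0,0,0],[0,0,0],[0,0,0],[0,0,0]]}}

```text
t: 25.13
ee_pos: [565.2, 123.1, 67.8]
orientation: [-1.571, -0.042, 0.044]
ft_force: [-0.1, -0.0, -2.3]
width: 17.0
```

```bash
python3 - <<'E'
from h import *
o,im=grab('wrist','w16'); plan([566,123,2],.055)
crop('w16','w16c',210,190,140,190,3)
grab('scene','s16');crop('s16','s16c',235,190,130,70,6)
grab('top','t16');crop('t16','t16c',240,165,130,60,6)
E
```

```text
t 25.18 ee [565.2 123.2  67.7] F [ 0.   1.1 -2.1] w 16.9 | cm [0.09, 6.57, -0.02] rot [0.0, -0.0, -0.001] rows 1.6 0.0
```

View pics/w16c.png

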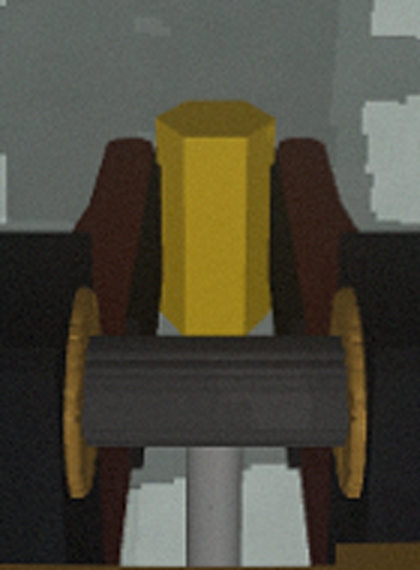

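View pics/s16c.png

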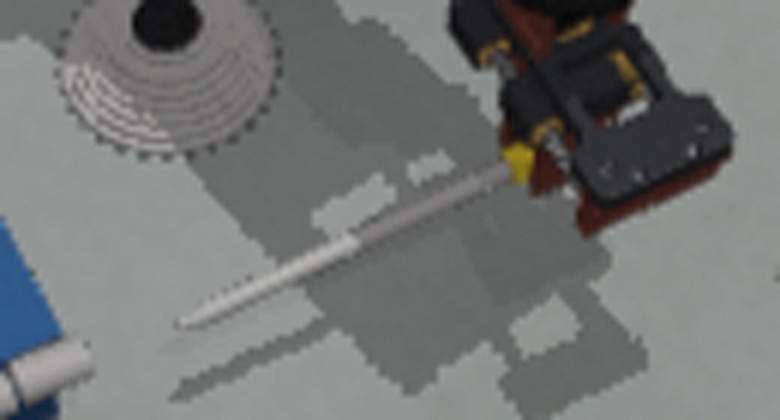

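View pics/t16c.png

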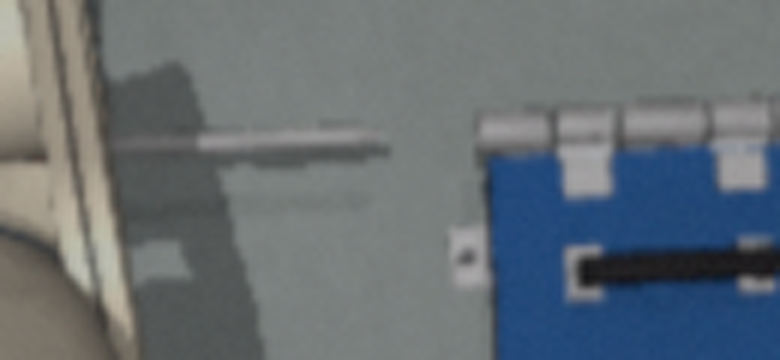

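```bash
python3 - <<'E'
from h import *
t=cam('top');s=cam('scene')
c=lambda u,v,q,x,y:((u+.5)/q-.5+x,(v+.5)/q-.5+y)
T=lambda u,v:c(u,v,6,240,165);S=lambda u,v:c(u,v,6,235,190)
print('tip',tri([t,s],[T(386,149),S(180,324)]))
print('rod mid lit',tri([t,s],[T(198,143),S(350,242)]))
print('shoulder scene',onz(s,[S(507,172)],74))
# expected tip for level pin held at TCP, yaw .055
k=np.array([565.2,123.1,74.5]);d=np.array([-np.sin(.055),np.cos(.055),0])
print('exp tip',k-183*d,'exp shoulder',k-17*d)
# mouth +y knuckle end: mid of end edge
print('mouth',tri([t,s],[T(480,133),S(82,355)]))
for z in(60,66,70,75): print(z,onz(s,[S(180,324)],z),onz(t,[T(386,149)],z))
E
```

```text
tip (array([569.13560489, -58.48179304,  60.81154078]), [np.float64(3.884070091679048), np.float64(3.884070091678999)])
rod mid lit (array([569.06071669,  27.70734423,  71.4453323 ]), [np.float64(0.8534095917817578), np.float64(0.8534095917817212)])
shoulder scene [[567.01603828 107.72766858  74.        ]]
exp tip [575.25992633 -59.62328227  74.5       ] exp shoulder [566.13452868 106.12570602  74.5       ]
mouth (array([ 574.23758651, -103.73943608,   76.08922452]), [np.float64(1.2686976515678867), np.float64(1.26869765156791)])
60 [[570.28581905 -54.76961508  60.        ]] [[567.72045579 -62.1212136   60.        ]]
66 [[573.29334    -55.89697442  66.        ]] [[567.06341813 -61.69757121  66.        ]]
70 [[575.29835397 -56.64854731  70.        ]] [[566.62539302 -61.41514295  70.        ]]
75 [[577.80462142 -57.58801343  75.        ]] [[566.07786163 -61.06210762  75.        ]]
```

```bash
python3 - <<'E'
from h import *
crop('t16','t16d',265,175,65,30,12)
crop('s16','s16d',258,215,50,40,12)
E
```

```text
(no output)
```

View pics/t16d.png

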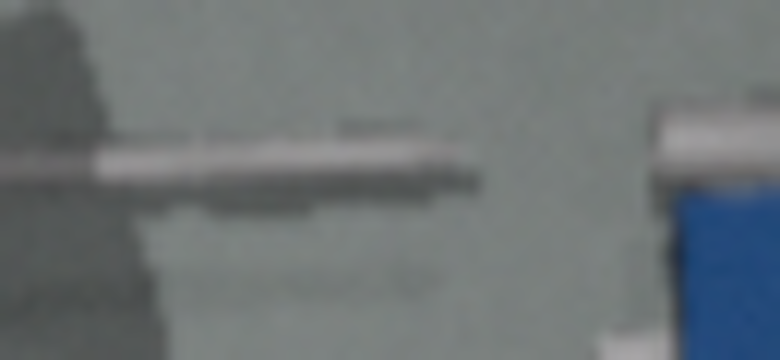

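View pics/s16d.png

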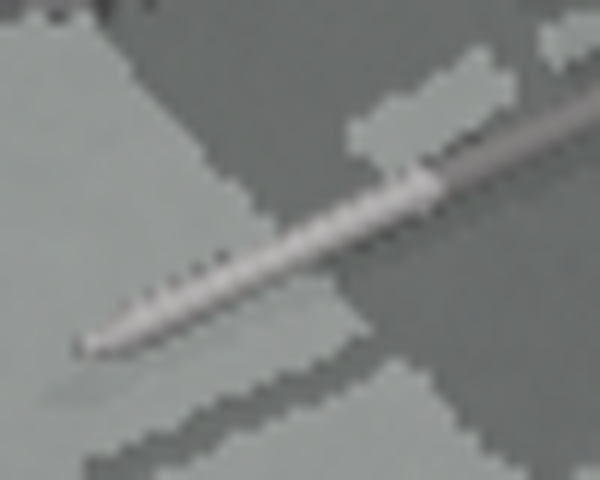

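```bash
python3 - <<'E'
from h import *
t=cam('top');s=cam('scene')
c=lambda u,v,q,x,y:((u+.5)/q-.5+x,(v+.5)/q-.5+y)
print('obs scene tip',c(80,349,12,258,215),'lit boundary', 'top tip',c(476,172,12,265,175))
k=np.array([565.2,123.1,74.3])
for yaw in(.045,.055,.065):
  for b in(0,.02,.04,.06,.08):
    d=np.array([-np.sin(yaw)*np.cos(b),np.cos(yaw)*np.cos(b),np.sin(b)])
    print(yaw,b,proj(s,k-183*d).round(1),proj(t,k-183*d).round(1))
# systematic check: known mouth in scene/top
print('mouth proj',proj(s,[576,-104.3,75]),proj(t,[576,-104.3,75]))
E
```

```text
obs scene tip (264.2083333333333, 243.625) lit boundary top tip (304.2083333333333, 188.875)
0.045 0 [[263.2 242.7]] [[303.4 186.8]]
0.045 0.02 [[263.2 243.3]] [[303.3 187. ]]
0.045 0.04 [[263.3 244. ]] [[303.2 187.1]]
0.045 0.06 [[263.4 244.6]] [[303.  187.3]]
0.045 0.08 [[263.5 245.2]] [[302.9 187.4]]
0.055 0 [[263.5 243.2]] [[303.4 186.2]]
0.055 0.02 [[263.5 243.9]] [[303.3 186.3]]
0.055 0.04 [[263.6 244.5]] [[303.2 186.5]]
0.055 0.06 [[263.7 245.1]] [[303.  186.6]]
0.055 0.08 [[263.8 245.7]] [[302.8 186.8]]
0.065 0 [[263.8 243.8]] [[303.4 185.5]]
0.065 0.02 [[263.9 244.4]] [[303.3 185.7]]
0.065 0.04 [[263.9 245. ]] [[303.1 185.8]]
0.065 0.06 [[264.  245.7]] [[303. 186.]]
0.065 0.08 [[264.2 246.3]] [[302.8 186.2]]
mouth proj [[247.84336245 249.57334082]] [[319.32122522 185.99965129]]
```

```bash
python3 - <<'E'
from h import *
plan([563.4,123.2,68.2],.055,-0.015)
plan([563.4+.055*108,123.2-108,68.2],.055,-0.015)
E
```

```text
t 25.28 ee [565.3 123.2  67.8] F [ 0.2 -0.4 -2.3] w 17.4 | cm [-0.19, -0.04, 0.01] rot [-0.015, 0.0, -0.001] rows 0.0 0.1
t 25.28 ee [565.3 123.2  67.8] F [ 0.2 -0.4 -2.3] w 17.4 | cm [-0.19, -0.03, -10.81] rot [-0.015, 0.0, -0.001] rows 2.6 0.1
```

Emit:
{"fn": "carry_out", "kwargs": {"delta_pos": [[-0.19,-0.04,0],[-0.19,-0.04,0],[-0.19,-0.04,-1],[-0.19,-0.04,-2],[-0.19,-0.04,-3],[-0.19,-0.04,-3.7],[-0.19,-0.04,-3.7],[-0.19,-0.04,-3.7],[-0.19,-0.04,-3.7]], "rotation": [[-0.015,0,0],[-0.015,0,0],[-0.015,0,0],[-0.015,0,0],[-0.015,0,0],[-0.015,0,0],[-0.015,0,0],[-0.015,0,0],[-0.015,0,0]]}}

```text
t: 26.03
ee_pos: [565.9, 86.0, 68.8]
orientation: [-1.585, -0.043, 0.042]
ft_force: [0.6, -0.4, -1.4]
width: 17.1
```

```bash
python3 - <<'E'
from h import *
grab('scene','s17');crop('s17','s17c',228,215,60,50,12)
grab('top','t17');crop('t17','t17c',290,170,60,35,12)
plan([565.4,87,68.2],.055,-.015)
E
```

```text
t 26.13 ee [565.8  86.4  68.8] F [-0.4  0.  -1.4] w 17.2 | cm [-0.04, 0.06, 0.07] rot [-0.0, 0.0, 0.0] rows 0.0 0.0
```

View pics/s17c.png

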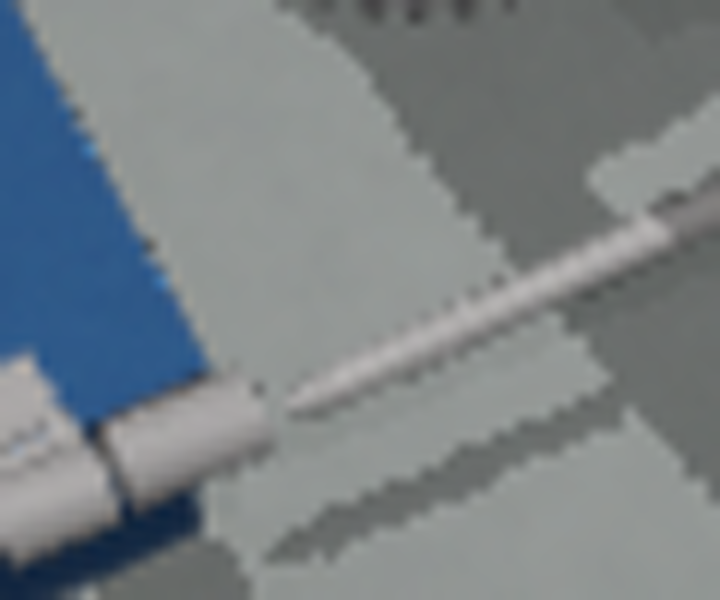

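View pics/t17c.png

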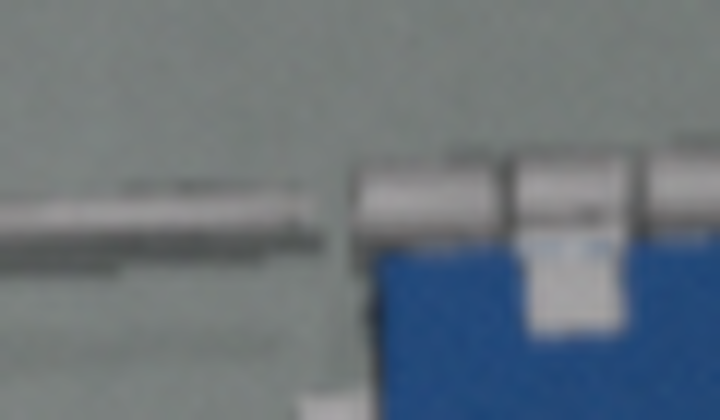

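```bash
python3 - <<'E'
from h import *
im=cv2.imread('pics/t17.png').astype(int).mean(2).round().astype(int)
for x in (293,300,305,310,313,316,321,325,329): print(x,im[180:198,x].tolist())
im=cv2.imread('pics/top0.png').astype(int).mean(2).round().astype(int)
print('start pose pin in hinge')
for x in (317,322,326,335,338,341): print(x,im[180:198,x].tolist())
E
```

```text
293 [125, 125, 127, 128, 125, 127, 125, 143, 141, 110, 89, 86, 91, 114, 125, 126, 127, 122]
300 [125, 126, 124, 126, 125, 117, 127, 150, 139, 100, 81, 88, 108, 121, 124, 125, 124, 121]
305 [124, 123, 125, 124, 123, 106, 126, 148, 135, 96, 83, 87, 112, 126, 126, 127, 124, 121]
310 [121, 120, 121, 121, 122, 116, 131, 142, 126, 98, 85, 88, 112, 123, 124, 124, 123, 119]
313 [121, 120, 122, 123, 124, 121, 133, 135, 117, 95, 85, 108, 120, 123, 124, 125, 125, 121]
316 [123, 123, 124, 125, 123, 123, 127, 127, 122, 102, 92, 109, 120, 122, 125, 126, 126, 124]
321 [122, 123, 122, 119, 127, 144, 157, 148, 128, 103, 79, 71, 69, 69, 64, 57, 52, 59]
325 [121, 121, 120, 120, 130, 142, 152, 145, 126, 104, 98, 90, 79, 78, 80, 76, 77, 76]
329 [120, 120, 108, 108, 126, 141, 146, 139, 126, 105, 94, 84, 77, 76, 78, 77, 77, 79]
start pose pin in hinge
317 [126, 125, 126, 125, 125, 125, 144, 145, 116, 90, 89, 112, 122, 125, 127, 123, 123, 123]
322 [125, 126, 124, 119, 130, 148, 160, 151, 132, 107, 83, 78, 71, 56, 39, 32, 42, 65]
326 [125, 123, 123, 123, 132, 145, 153, 146, 127, 111, 141, 124, 84, 52, 34, 60, 72, 74]
335 [123, 122, 122, 122, 120, 139, 147, 125, 97, 85, 84, 81, 62, 39, 40, 63, 71, 72]
338 [123, 123, 123, 124, 131, 147, 143, 111, 90, 84, 85, 81, 57, 32, 36, 59, 73, 74]
341 [124, 123, 124, 122, 132, 150, 142, 106, 85, 86, 87, 81, 53, 26, 40, 61, 69, 71]
```

Emit:
{"fn": "carry_out", "kwargs": {"delta_pos": [[-0.02,0.04,-0.5],[-0.02,0.04,-1],[-0.02,0.04,-1.5],[-0.02,0.04,-2],[-0.02,0.04,-2.5],[-0.02,0.04,-3],[-0.02,0.04,-3],[-0.02,0.04,-3]], "rotation": [[0,0,0],[0,0,0],[0,0,0],[0,0,0],[0,0,0],[0,0,0],[0,0,0],[0,0,0]]}}

```text
t: 26.8
ee_pos: [567.3, 55.7, 68.9]
orientation: [-1.585, -0.043, 0.042]
ft_force: [-0.1, 0.9, -0.4]
width: 17.0
```

```bash
python3 - <<'E'
from h import *
o,_=grab('scene','s18');crop('s18','s18c',208,205,90,70,8);print(o['moment'])
plan([567.1,57,68.2],.055,-.015)
E
```

```text
[-0.09786416  0.05457255  0.02364169]
t 26.85 ee [567.3  56.   68.9] F [-0.4  0.1 -0.2] w 17.2 | cm [-0.01, 0.06, 0.1] rot [0.0, -0.0, 0.0] rows 0.0 0.0
```

View pics/s18c.png

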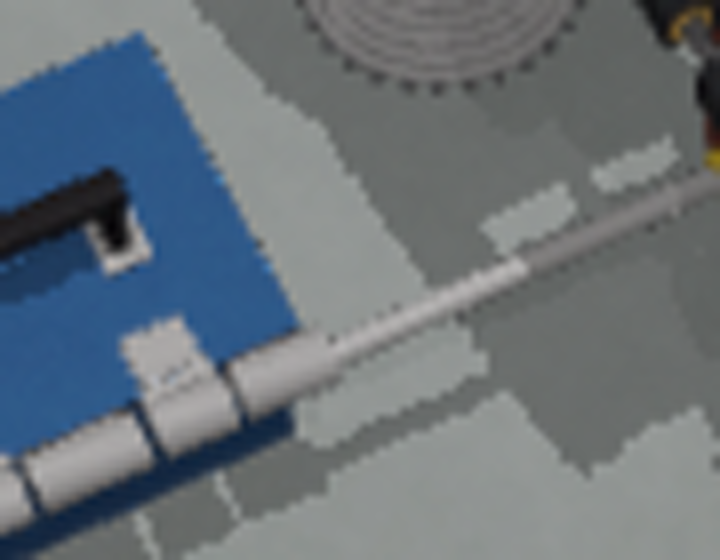

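Emit:
{"fn": "carry_out", "kwargs": {"delta_pos": [[-0.01,0.03,-0.5],[-0.01,0.03,-1],[-0.01,0.03,-1.5],[-0.01,0.03,-2],[-0.01,0.03,-2.5],[-0.01,0.03,-3],[-0.01,0.03,-3.5],[-0.01,0.03,-4],[-0.01,0.03,-4],[-0.01,0.03,-4]], "rotation": [[-0.008,0,0],[-0.008,0,0],[-0.008,0,0],[-0.008,0,0],[-0.008,0,0],[-0.008,0,0],[-0.008,0,0],[-0.008,0,0],[-0.008,0,0],[-0.008,0,0]]}}

```text
t: 27.68
ee_pos: [569.4, 15.9, 69.1]
orientation: [-1.593, -0.043, 0.042]
ft_force: [-0.1, -0.1, -1.7]
width: 17.1
```

```bash
python3 - <<'E'
from h import *
o=ctrl.get_obs();print(o['moment'])
plan([569.2,17,68.2],.055,-.023)
E
```

```text
[ 0.00329642  0.01475622 -0.00711041]
t 27.68 ee [569.4  15.9  69.1] F [-0.1 -0.1 -1.7] w 17.1 | cm [-0.01, 0.09, 0.11] rot [-0.0, -0.001, 0.0] rows 0.0 0.0
```

Emit:
{"fn": "carry_out", "kwargs": {"delta_pos": [[0,0.02,-0.5],[0,0.04,-1],[0,0.06,-1.5],[0,0.08,-2],[0,0.1,-2.5],[0,0.12,-3],[0,0.14,-3.5],[0,0.15,-4],[0,0.15,-4],[0,0.15,-4]], "rotation": [[0,0,0],[0,0,0],[0,0,0],[0,0,0],[0,0,0],[0,0,0],[0,0,0],[0,0,0],[0,0,0],[0,0,0]]}}

```text
t: 28.52
ee_pos: [571.6, -24.1, 68.6]
orientation: [-1.593, -0.043, 0.042]
ft_force: [-1.1, -0.2, -0.9]
width: 16.8
```

```bash
python3 - <<'E'
from h import *
o=ctrl.get_obs();print(o['moment'])
plan([571.4,-24,68],.055,-.023)
E
```

```text
[0.06331247 0.05179158 0.00525456]
t 28.52 ee [571.6 -24.1  68.6] F [-1.1 -0.2 -0.9] w 16.8 | cm [-0.02, 0.06, 0.01] rot [0.0, -0.001, 0.0] rows 0.0 0.0
```

Emit:
{"fn": "carry_out", "kwargs": {"delta_pos": [[0,0.02,-0.5],[0,0.04,-1],[0,0.06,-1.5],[0,0.08,-2],[0,0.1,-2.5],[0,0.11,-3],[0,0.12,-3.5],[0,0.13,-4],[0,0.13,-4],[0,0.13,-4]], "rotation": [[0,0,0],[0,0,0],[0,0,0],[0,0,0],[0,0,0],[0,0,0],[0,0,0],[0,0,0],[0,0,0],[0,0,0]]}}

```text
t: 29.35
ee_pos: [573.8, -64.0, 68.2]
orientation: [-1.593, -0.043, 0.042]
ft_force: [0.7, 0.2, -0.9]
width: 17.4
```

```bash
python3 - <<'E'
from h import *
o,im=grab('wrist','w19');print(o['moment'])
plan([573.6,-64,68],.055,-.02)
crop('w19','w19c',230,190,140,200,3)
grab('scene','s19');crop('s19','s19c',180,205,110,80,6)
E
```

```text
[ 0.00230714  0.07640591 -0.03204361]
t 29.4 ee [573.7 -63.8  68.2] F [-0.8  0.6 -1.8] w 17.1 | cm [-0.01, 0.02, -0.02] rot [0.003, -0.0, -0.0] rows 0.0 0.0
```

View pics/s19c.png

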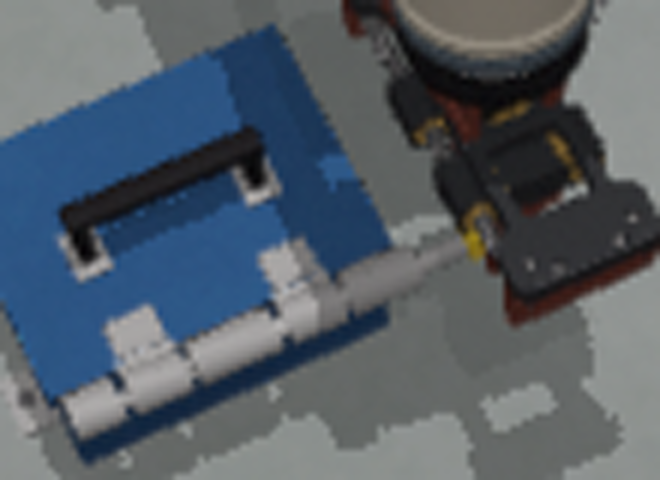

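View pics/w19c.png

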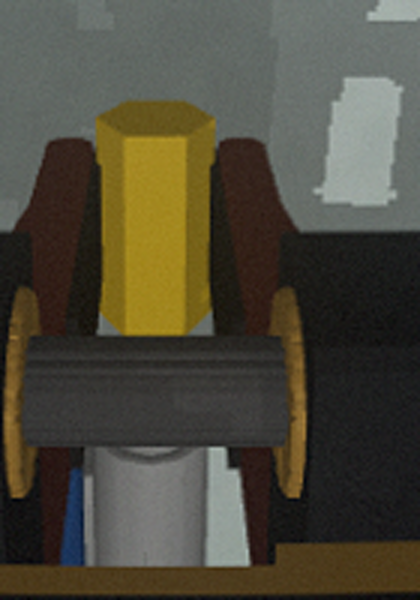

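Emit:
{"fn": "carry_out", "kwargs": {"delta_pos": [[0,0.02,-0.4],[0,0.04,-0.8],[0,0.05,-1.2],[0,0.06,-1.6],[0,0.07,-2],[0,0.07,-2],[0,0.07,-2],[0,0.07,-2],[0,0.07,-2]], "rotation": [[0.01,0,0],[0.01,0,0],[0.01,0,0],[0.01,0,0],[0.01,0,0],[0.01,0,0],[0.01,0,0],[0.01,0,0],[0.01,0,0]]}}

```text
t: 30.2
ee_pos: [574.8, -83.6, 67.9]
orientation: [-1.583, -0.044, 0.043]
ft_force: [0.0, -0.2, -1.6]
width: 17.0
```

Emit:
{"fn": "carry_out", "kwargs": {"delta_pos": [[0,0.01,-0.1],[0,0.01,-0.2],[0,0.01,-0.3],[0,0.01,-0.35],[0,0.01,-0.4],[0,0.01,-0.4]], "rotation": [[0,0,0],[0,0,0],[0,0,0],[0,0,0],[0,0,0],[0,0,0]]}}

```text
t: 30.7
ee_pos: [575.0, -86.5, 67.8]
orientation: [-1.582, -0.043, 0.043]
ft_force: [0.6, 6.8, -0.3]
width: 17.2
```

Emit:
{"fn": "carry_out", "kwargs": {"delta_pos": [[0,0.1,-0.05],[0,0.1,-0.05],[0,0.1,-0.05],[0,0.1,-0.05]], "rotation": [[0,0,0],[0,0,0],[0,0,0],[0,0,0]]}}

```text
t: 31.03
ee_pos: [575.0, -86.6, 67.0]
orientation: [-1.581, -0.043, 0.043]
ft_force: [-0.4, 8.7, 1.8]
width: 16.9
```

Emit:
{"fn": "carry_out", "kwargs": {"delta_pos": [[0,0,0],[0,0,0],[0,0,0],[0,0,0],[0,0,0],[0,0,0],[0,0,0],[0,-1,0],[0,-3,0],[0,-6,0],[0,-9,0],[0,-9,0]], "rotation": [[0,0,0],[0,0,0],[0,0,0],[0,0,0],[0,0,0],[0,0,0],[0,0,0],[0,0,0],[0,0,0],[0,0,0],[0,0,0],[0,0,0]], "hand": 0}}

```text
t: 32.03
ee_pos: [578.5, -87.5, 163.1]
orientation: [-1.585, -0.051, 0.036]
ft_force: [0.8, -0.1, 0.5]
width: 87.6
```

```bash
python3 - <<'E'
from h import *
o,im=grab('wrist','w20');print(o['t'],o['ee_pos'],o['ft_force'])
crop('w20','w20c',230,140,140,160,4)
grab('scene','s20');crop('s20','s20c',165,195,110,90,6)
E
```

```text
32.0333 [578.52636258 -87.48296493 163.11634577] [ 0.80978387 -0.14786562  0.45485165]
```

View pics/s20c.png

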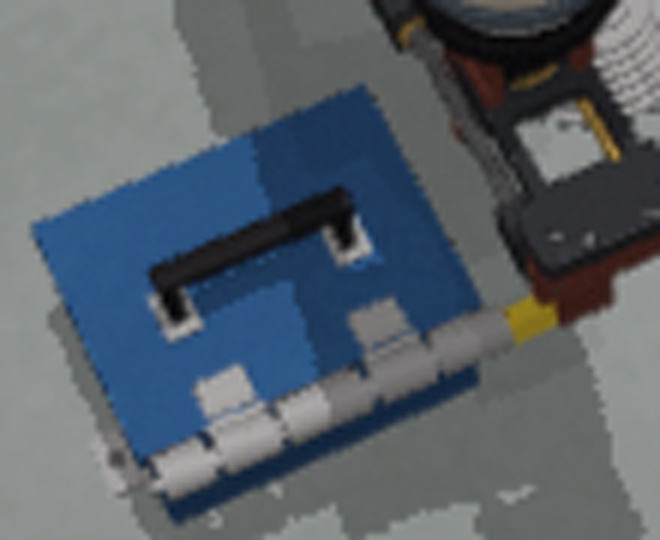

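View pics/w20c.png

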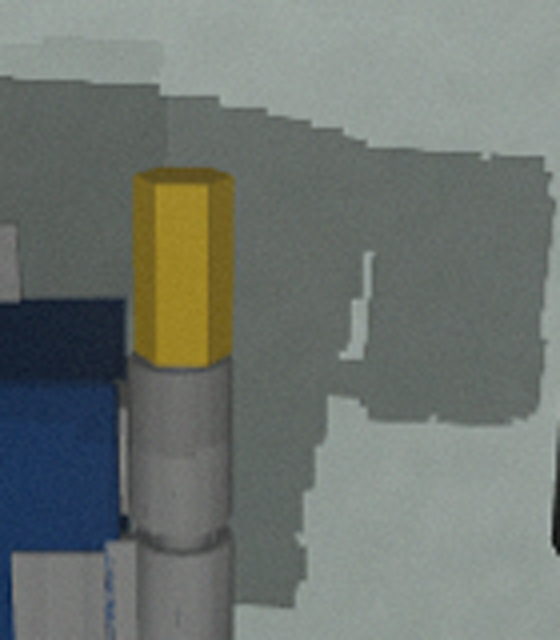

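Emit:
{"fn": "carry_out", "kwargs": {"delta_pos": [[0,-3,4],[0,-5,8],[0,-6,12],[0,-6,15],[0,-6,15],[0,-6,15],[0,-6,15],[0,-6,15]], "rotation": [[0,0,0],[0,0,0],[0,0,0],[0,0,0],[0,0,0],[0,0,0],[0,0,0],[0,0,0]]}}

```text
t: 32.8
ee_pos: [566.2, 62.5, 213.9]
orientation: [-1.584, -0.041, 0.044]
ft_force: [0.1, -0.1, 0.0]
width: 87.9
```

```bash
python3 - <<'E'
from h import *
grab('scene','s21');grab('top','t21');crop('s21','s21c',165,195,110,90,6);crop('t21','t21c',295,165,100,85,6)
t=cam('top');s=cam('scene')
def kn(n):
    im=cv2.cvtColor(cv2.imread(f'pics/{n}.png'),cv2.COLOR_BGR2RGB);k,l,st,c=cv2.connectedComponentsWithStats(ymask(im))
    return [c[i].round(1).tolist() for i in range(1,k) if 25<st[i][4]<200]
print(kn('t21'),kn('s21'))
E
```

```text
[[62.5, 120.6], [83.2, 133.2], [312.9, 186.8]] [[497.2, 212.8], [523.8, 215.4], [255.2, 246.2]]
```

View pics/s21c.png

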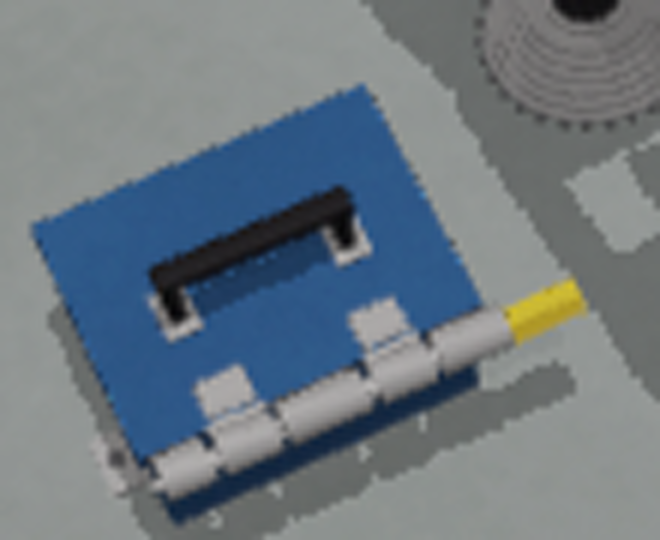

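View pics/t21.png

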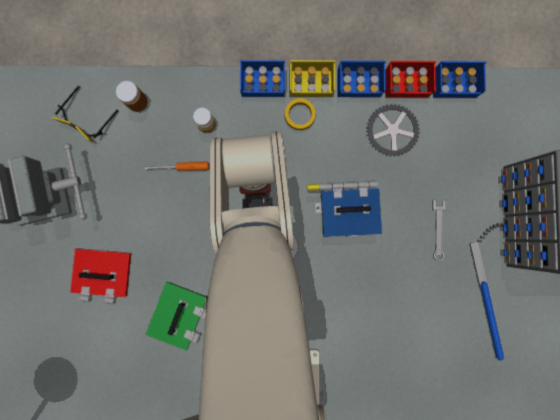

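View pics/t21c.png

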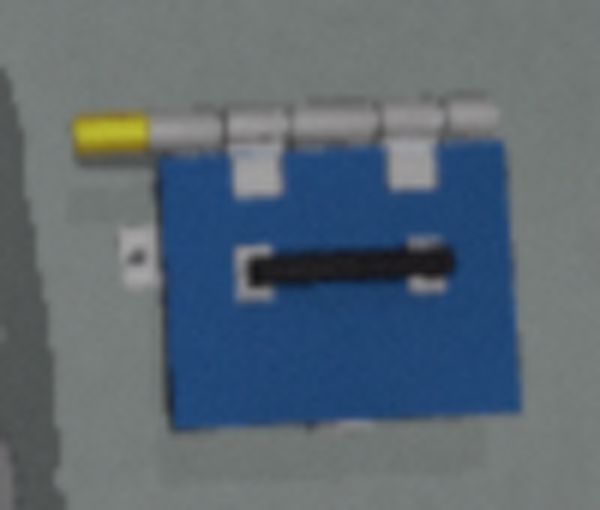

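```bash
python3 - <<'E'
from h import *
t=cam('top');s=cam('scene')
print(tri([t,s],[(312.9,186.8),(255.2,246.2)]))
c=lambda u,v,q,x,y:((u+.5)/q-.5+x,(v+.5)/q-.5+y)
for a,b in [((171,430),(365,86)),((520,411),(36,226)),((160,160),(484,305)),((503,143),(140,458))]:
    print(tri([t,s],[c(*a,6,295,165),c(*b,6,165,195)]))
print(ctrl.get_obs()['ft_force'])
ctrl.close_job()
E
```

```text
(array([574.2428104 , -84.6418353 ,  75.32049455]), [np.float64(1.7268790879623153), np.float64(1.7268790879623728)])
(array([ 435.62655853, -113.69507108,   76.48814487]), [np.float64(0.9104475549314177), np.float64(0.9104475549314053)])
(array([ 445.82866051, -273.57795971,   80.65062321]), [np.float64(1.9362504832367413), np.float64(1.9362504832368517)])
(array([ 561.80304947, -107.77701985,   76.34425442]), [np.float64(1.9136170754096145), np.float64(1.9136170754096427)])
(array([ 570.45903751, -267.65628408,   78.56660167]), [np.float64(1.7082960570256707), np.float64(1.7082960570256764)])
[-0.39481586 -0.5413655  -0.34603781]
the job is handed in; nothing more can be done
```

I drew the pin out and laid it on clear bench. I then lowered the lid onto the box and let go, took the pin up again and slid it through the knuckles. I handed the job in with about 33 s on the clock; no verdict was reported.

**Last checks**
- **Pin:** The wrist and scene pictures show the yellow knob against the hinge mouth with no visible gap, and the tip showing at the far end. The wrist force rose to about 7–9 N along the pin as the shoulder came up.
- **Lid:** Its five knuckles are in line with the box's. When it seated, the gripper stood at 92.1 mm against the 92.2 mm I expected.
- **Robot and bystanders:** The gripper is clear and the force reads near zero. The bystanders look unmoved in the top view, except that the arm hides the sprocket stack there; the edge of it visible in the scene picture looks in place. I didn't measure any of them.

**Disagreements**
- **Lid corner heights:** The two fixed cameras give 76–81 mm for the lid's top corners, where I expected about 79 mm. The rays miss each other by 1–2 mm, so this doesn't check the lid's tilt finely.
- **Knob position:** The same two cameras put the knob about 2 mm further out than the gripper's position did when it closed on the pin, also within their error.
- **Pin on the bench:** After I set it down it rolled about 30° onto one of the knob's flats. I therefore gripped it on the knob's edges the second time, and it held through the insertion.

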